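Clear the rinse chute and refit the steam knob

TASK

The steam knob has slid down the rinse chute and is caught under the lips at its low end, with the coffee tamper standing in its way: stand the tamper upright on the rubber mat, then work the knob back up the slope until it comes free and lift it out. Push the knob onto the bare brass valve stem on the sloping console, turning it slowly until it drops fully home on the boss, and let go. Leave the cups, jug and other things on the counter where they stand.

Things in the scene. Friction and masses are not known exactly. Their poses are not given: they have to be found in the camera images.
- knob: loose black steam knob, 72 mm tall, 110 to 225 g. Origin: centre of its underside; z: its axis, toward the grip. Round skirt 70 mm across (z 0 to 12 mm), round hub 44 mm across (12 to 32), flat bar grip (30 to 72) 44 mm long along its x, 20 mm thick along its y. Starts captive at the chute's low end, underside on its floor, its x up to 35 degrees off the chute's x
- knob_top (a point): centre of the end face of the knob's grip, 72 mm from its underside along its axis
- knob_socket (a point): mouth of the square socket in the knob's underside (same point as the knob's origin): 20.6 x 20.6 mm, 26 mm deep, sides parallel to the knob's x and y, so the fit repeats every quarter turn
- chute: sloping metal rinse chute, fixed, slope 24 degrees. Origin: middle of its floor, 80 mm above the counter; x: uphill along the floor; y: across; z: square to the floor. Floor 260 mm long (x -130 to +130 mm), 80 mm wide between 4 mm walls that rise 20.5 mm over it; a stop of the same height closes the low end, the upper end is open. Nothing stands above it
- chute_lip_end (a point): upper end of the two inturned lips over the chute's sides, at chute x = -20 mm, 20.5 mm over the floor. From the low end to here the lips (3.5 mm thick, underside 17 mm over the floor) leave a 56 mm slot: the hub and grip pass along it, the skirt is caught beneath. With the knob's axis past chute x = +15 mm the skirt is clear and it lifts out square to the floor
- valve_seat: face of the round boss, 48 mm across, on the sloping panel of the bare console, fixed. Origin: centre of that face, where the fitted knob's underside comes to rest; z: outward along the valve stem, leaning 30 degrees from vertical toward the panel's low front edge; x: up the panel; y: across it
- stem_tip (a point): tip of the brass stem, 24 mm out from the boss: 14 mm of square, 18 x 18 mm (top 4 mm bevelled to 15), then a round pilot 18.4 mm across, its last 6 mm tapered to 10. The square is turned by an unreported angle, up to 29 degrees either way from the seat's x and y. It is stiff (0.9 N m), not turned by a rubbing knob. An unmatched knob stops 11 to 14 mm short of home; within about 6 degrees it drops
- console_bare: steel valve console without a knob, fixed. Origin: on the counter beneath the middle of its panel; low front toward its own -x. Footprint x -85 to +110 mm, y -70 to +70 mm; the panel rises from 50 mm (front) to 148 mm (back). It may stand left or right of the other console
- pipe_top (a point): top of the 10 mm steam pipe beside the bare console, 155 mm above the counter; the pipe stands on the console's +y side, out to y = 110 mm
- console_other: the other console, same shape and frame, fixed, with its own identical knob already fitted and fixed: leave it
- jug: bystander: steel milk jug with a handle, 80 mm wide, 100 mm high; origin under its centre
- cup_a: bystander: white cup with a handle, 72 mm wide, 62 mm high; origin under its centre
- cup_b: bystander: a second white cup, same size; origin under its centre
- sugar_jar: bystander: jar 70 mm wide, 110 mm high; origin under its centre
- tamper: dark steel coffee tamper, 92 mm tall, 280 to 460 g. Origin: centre of its flat underside; z: its axis, toward the handle. Disc 58 mm across and 22 mm thick, 22 mm neck, then a round straight handle 30 mm across from z = 45 to 88 mm. Starts standing square to the chute's floor just uphill of the knob, at chute x -15 to +45 mm, in its way; it too may slide against the lips' end
- tamp_mat: flat black rubber mat on the counter, fixed, 120 x 120 mm, 6 mm thick; origin under its centre
- cup_c: bystander: a third white cup, same size; origin under its centre

How it is judged:
By the outcome, as a careful person would: the job done as asked, in the order asked, and still so for the second after the job is handed in, with the robot touching nothing.
It also fails if it takes over 72 s, if anything falls off the work surface, if the arm or the gripper's body presses on something with over 40 N, if the wrist force passes 120 N, or if a joint passes its speed limit or range.

ROBOT

A 6-joint arm with a two-finger parallel gripper is mounted at the origin on the work surface. World frame = base frame: x ahead of the robot, y to its left, z up, the work surface at z = 0. Lengths are in m, angles in rad, forces in N, time in s.
With the tool pointing down it reaches from about 0.35 to 0.85 m from the base axis. Payload 8.1 kg.
Tool frame: the origin (TCP) lies at the centre of the arm's flange, where the gripper is bolted on; the fingertips stand 186 mm ahead of it and the grasp point (between the pads) lies 167 mm ahead of it (robot.nose_length is the distance from the TCP to the fingertips, in m); z points along the fingers, x is the direction in which the jaws open and shut, and the axes are right-handed (so a half turn about z gives the same grasp; the last joint's range is limited). The gripper opens to 93 mm and grips with 3 to 60 N. Pads are 15 mm wide; open, the fingers measure 128 mm over their backs; the gripper's body (75 mm by 188 mm) begins 65 mm behind the grasp point.
Start: joints at [-1.274, 0.13, 1.488, -0, 1.523, -0.085], TCP at [0.224, -0.557, 0.405] pointing down, gripper open.
Joint ranges: [-2.96, 2.96], [-0.89, 2.26], [0.02, 2.5], [-1.34, 4.48], [0, 2.73], [-2.66, 2.66]. Speed limits (rad/s): [2.39, 2.39, 2.79, 3.14, 3.14, 3.14].

INTERFACE

Orientations are given as a rotation vector (axis times angle).
In Python, from plant import robot gives the robot as it stands.
- The arm moves only by the tool arm_command, never from a script. Its argument "motion" is a list of rows, each an object with "slide": the shift along the tool's x, y, z each as a share of 0.4 m, from -1 to 1, a list of three; "turn": the turn, a rotation vector about the tool's x, y, z each as a share of 0.5 rad, from -1 to 1, a list of three. A call has exactly 5 rows; each row shifts and turns the commanded pose from where the row before left it, along the tool's axes as they then stand; what a row does not reach is not made up. A row lasts 1/12 s, in which the tool goes at most 41.7 mm and 7.16 degrees, less where a joint would pass 70% of its speed; a pose out of reach is approached as far as the arm can. A call with a number of a shift or a turn outside -1 to 1 is refused whole. A call with a gripper value outside its range is refused whole. "gripper" is the opening in per cent of the stroke, from 0 (shut) to 100 (fully open), set as the call begins (left out, the last holds). The fingers move at their own pace and stop on an object; "grip_force" is the grip in N (left out, the last holds). Time passes only in rows, so rows that do not move let the fingers close, or fill a call up. It gives the time, the measured TCP pose, the force and the opening at its end, in the units of the state.
- robot.read_state(): the state, without advancing time (a new reading comes with each control period).
- robot.read_camera(name): name is "side" or "top"; returns a dict with "pixels" (480x640x3 uint8, blue, green, red), "intrinsics" (3x3 intrinsics, pixels), "D" ([k1, k2, p1, p2, k3] as OpenCV has them; the pictures are not rectified), "T" (4x4, takes a point from camera to world coordinates). Camera axes: x right, y down, z forward; pixel columns grow to the right and rows downward; lengths in m; the calibration is good to about 2 mm. A picture is of the moment at which its call begins. There is no depth.
- robot.close_job(): hands the job in, once; it reports no verdict.
The state is a dict: "t": time; "q": joint angles; "dq": joint speeds; "joint_torque": joint torques, N m; "tool_pos": TCP position; "orientation": TCP orientation; "force": force on the tool from outside, world axes, zero at the start; "wrist_torque": the same for the moment, N m; "opening": finger opening in m.
Only numpy, scipy, OpenCV 4.12 (cv2) and the standard library are available. Lean on these libraries where they do the work, as an engineer would, in place of code of your own. Each camera call takes 0.05 s, during which the arm holds its last target.

## Working session

There is one attempt and no reset: what is moved stays moved. The work goes in short steps, Python scripts to look and compute and a tool call to move; the robot and the scene stay as the last step left them, time stands still between calls to the robot, and variables do not carry over. Pictures are saved under pics/ and viewed, and the job is handed in when it is done.

Besides the shell and the picture viewer there is one more tool, called after "Emit:" in YAML: its name, and indented under it one key for each argument. arm_command: Moves the arm, as the interface text tells. Shift numbers are shares of 0.4 m and turn numbers shares of 0.5 rad, none past 1 either way. Its arguments: {"type":"object","properties":{"motion":{"type":"array","items":{"type":"object","properties":{"slide":{"type":"array","items":{"type":"number"}},"turn":{"type":"array","items":{"type":"number"}}}}},"gripper":{"type":"number"},"grip_force":{"type":"number"}},"required":["motion"]}

```bash
ls; mkdir -p pics
python3 - <<'E'
from plant import robot
import cv2,numpy as np,pickle
s=robot.read_state();print(s)
for n in("top","side"):
    c=robot.read_camera(n);cv2.imwrite(f"pics/{n}0.png",c["pixels"]);pickle.dump(c,open(f"{n}0.pkl","wb"));print(n,c["intrinsics"],c["D"],c["T"])
print(robot.read_state()["t"])
E
```

```text
pics
{'t': 0.0, 'q': array([-1.27440512e+00,  1.31158014e-01,  1.48926764e+00,  5.79255164e-06,
        1.52298401e+00, -8.53704381e-02]), 'dq': array([ 0.00044788, -0.00101611, -0.00120712, -0.0010767 ,  0.0005678 ,
        0.00039552]), 'joint_torque': array([ 1.54589776e-03, -5.59839749e+01, -4.91756129e+01,  7.67890736e-02,
        3.56983789e-02, -1.42842173e-04]), 'tool_pos': array([ 0.22350614, -0.55657567,  0.40369541]), 'orientation': array([-2.60160386e+00,  1.75899181e+00,  2.21299648e-03]), 'force': array([-0.56456908, -0.02353027, -0.22639811]), 'wrist_torque': array([0.02855606, 0.00851403, 0.03784836]), 'opening': 0.09264105060692875}
top [[447.30165685   0.         316.5689801 ]
 [  0.         447.30165685 237.99524504]
 [  0.           0.           1.        ]] [-0.09112705  0.          0.          0.          0.        ] [[ 0.0219225  -0.99578242  0.08908858  0.41831665]
 [-0.99968786 -0.02290175 -0.0099845   0.04871004]
 [ 0.01198267 -0.08884188 -0.99597366  1.18005299]
 [ 0.          0.          0.          1.        ]]
side [[493.3859755    0.         325.87323773]
 [  0.         493.3859755  234.81567648]
 [  0.           0.           1.        ]] [-0.08039022  0.          0.          0.          0.        ] [[-0.87091938 -0.34505311  0.34991111  0.11826488]
 [-0.49128585  0.59433966 -0.63670918  0.74155671]
 [ 0.01173243 -0.72642874 -0.68714164  0.86781127]
 [ 0.          0.          0.          1.        ]]
0.1
```

View pics/top0.png

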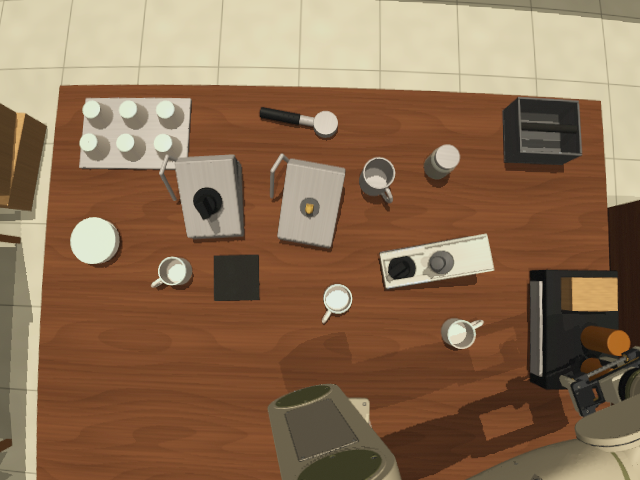

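View pics/side0.png

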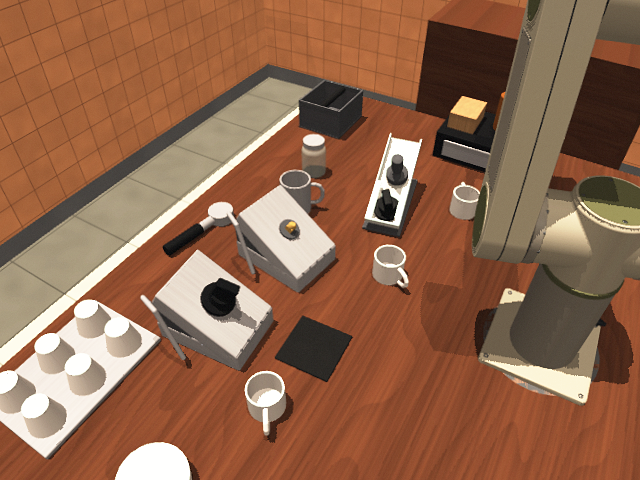

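Top view: chute about (437,262) with the knob at (402,267) and the tamper at (440,262). The bare console is at (312,203), the mat at (237,277) and the other console at (210,197). Next I'll magnify these areas.

```bash
cat > h.py <<'E'
import numpy as np,cv2,pickle
from scipy.spatial.transform import Rotation as R
def load(n,k="0"): return pickle.load(open(f"{n}{k}.pkl","rb"))
def ray(c,p):
    u=cv2.undistortPoints(np.array([[p]],float),c["intrinsics"],c["D"])[0,0]
    d=c["T"][:3,:3]@np.array([u[0],u[1],1]);return c["T"][:3,3],d/np.linalg.norm(d)
def onz(c,p,z):
    o,d=ray(c,p);return o+d*(z-o[2])/d[2]
def onplane(c,p,P,n):
    o,d=ray(c,p);return o+d*(np.dot(np.subtract(P,o),n)/np.dot(d,n))
def tri(c1,p1,c2,p2):
    o1,d1=ray(c1,p1);o2,d2=ray(c2,p2)
    A=np.stack([d1,-d2],1);s=np.linalg.lstsq(A,o2-o1,rcond=None)[0]
    a=o1+d1*s[0];b=o2+d2*s[1];return (a+b)/2,np.linalg.norm(a-b)
def proj(c,P):
    T=np.linalg.inv(c["T"]);P=np.atleast_2d(P)
    return cv2.projectPoints(P.astype(float),cv2.Rodrigues(T[:3,:3])[0],T[:3,3],c["intrinsics"],c["D"])[0][:,0]
def crop(c,x,y,w,h,s,f,pts=None):
    im=cv2.resize(c["pixels"][y:y+h,x:x+w],None,fx=s,fy=s,interpolation=cv2.INTER_CUBIC)
    if pts is not None:
        for q in pts: cv2.circle(im,(int((q[0]-x+.5)*s),int((q[1]-y+.5)*s)),2,(0,255,0),-1)
    for i in range(0,w,10): cv2.putText(im,str(x+i),(i*s,10),0,.35,(255,255,0),1);cv2.line(im,(i*s,12),(i*s,18),(255,255,0),1)
    for i in range(0,h,10): cv2.putText(im,str(y+i),(0,i*s+4),0,.35,(255,255,0),1)
    cv2.imwrite(f,im)
def snap(n,k):
    from plant import robot
    c=robot.read_camera(n);pickle.dump(c,open(f"{n}{k}.pkl","wb"));return c
E
python3 - <<'E'
from h import *
t=load("top");s=load("side")
crop(t,370,220,135,80,6,"pics/t_chute.png");crop(s,350,125,90,120,5,"pics/s_chute.png")
crop(t,265,145,90,110,5,"pics/t_con.png");crop(s,220,170,125,125,5-1,"pics/s_con.png")
E
```

```text
(no output)
```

View pics/t_chute.png

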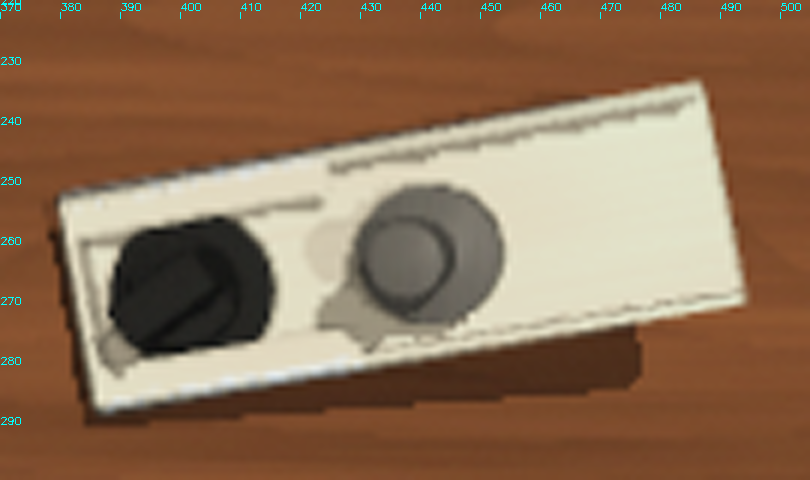

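View pics/s_chute.png

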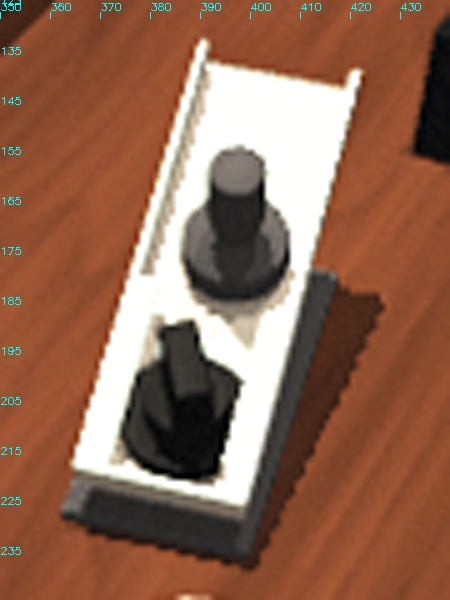

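View pics/t_con.png

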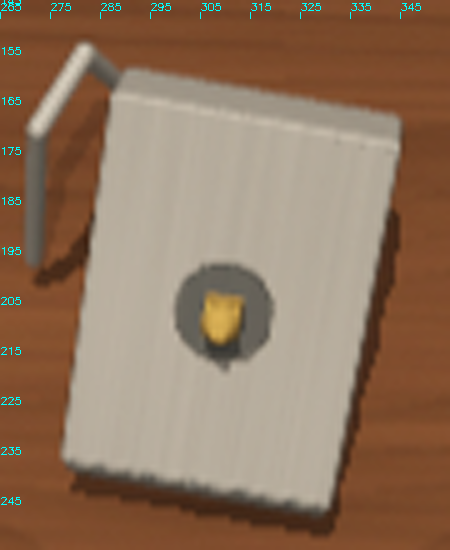

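View pics/s_con.png

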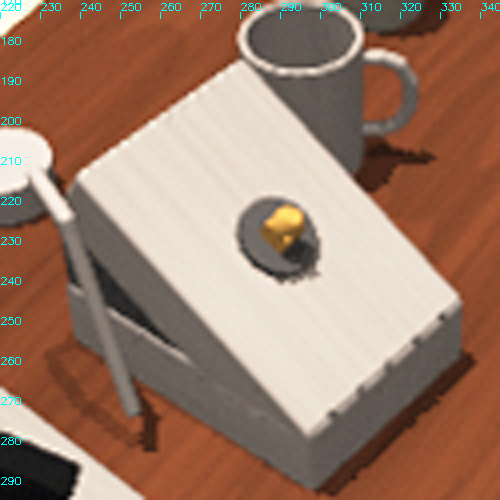

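```bash
cat > fit.py <<'E'
from h import *
from scipy.optimize import least_squares
t=load("top");s=load("side")
def pose(x,y,yaw,z,tilt): # tilt about local y
    M=np.eye(4);M[:3,:3]=(R.from_euler('z',yaw)*R.from_euler('y',tilt)).as_matrix();M[:3,3]=[x,y,z];return M
def ap(M,P): return np.atleast_2d(P)@M[:3,:3].T+M[:3,3]
def fit(mk,lists,x0):
    def f(v):
        M=mk(v);return np.concatenate([(proj(c,ap(M,np.array(P)))-np.array(p)).ravel() for c,P,p in lists])
    r=least_squares(f,x0,loss='soft_l1');print(r.x,np.round(f(r.x).reshape(-1,2),1).tolist());return mk(r.x)
E
cat > f1.py <<'E'
from fit import *
a=-np.radians(24)
L=[(t,[(-.134,.044,.0205),(-.134,-.044,.0205),(.13,.044,.0205),(.13,-.044,.0205)],[(380,252.3),(386.3,288.3),(486.5,233.8),(493.7,270)]),
   (s,[(-.134,.044,.0205),(-.134,-.044,.0205),(.13,.044,.0205),(.13,-.044,.0205)],[(364.5,218.3),(399,226),(390.7,133),(421.5,139.5)])]
C=fit(lambda v:pose(v[0],v[1],v[2],.08,a),L,[.37,-.23,-1.4])
P=[(-.085,.07,.05),(-.085,-.07,.05),(.085,.07,.148),(.085,-.07,.148)]
L=[(t,P,[(277.5,236.5),(331,246.5),(287.5,163.5),(344.5,174.5)]),(s,P,[(297,278),(335.5,245.5),(240,214),(280.5,185.5)])]
K=fit(lambda v:pose(v[0],v[1],v[2],0,0),L,[.46,.05,-.2])
np.savez("poses.npz",C=C,K=K)
print("C",C.round(4));print("K",K.round(4))
# boss and stem
print("boss tri",tri(t,(309.3,207.7),s,(289,229.5)))
from plant import robot
# mat
print([onz(t,p,.006).round(4) for p in [(214,256),(258.5,255.5),(259.5,299.5),(215,300)]])
# boss ring, lips check
for c,n in((t,"top"),(s,"side")):
    pass
E
python3 f1.py
```

```text
[ 0.46549362 -0.26135971 -1.37714547] [[-0.3, 1.4], [-0.3, -0.5], [0.0, -0.2], [0.2, 0.5], [0.1, -0.3], [-0.3, -0.3], [-0.7, 0.1], [0.4, -0.4]]
[ 0.5918549   0.05654399 -0.15870324] [[-1.0, 0.7], [-0.2, 0.7], [-0.6, -0.7], [0.8, -1.1], [0.4, 1.2], [0.8, -0.9], [-1.6, -0.5], [0.4, -1.8]]
C [[ 0.1758  0.9813 -0.0783  0.4655]
 [-0.8965  0.1924  0.3991 -0.2614]
 [ 0.4067  0.      0.9135  0.08  ]
 [ 0.      0.      0.      1.    ]]
K [[ 0.9874  0.158   0.      0.5919]
 [-0.158   0.9874 -0.      0.0565]
 [-0.      0.      1.      0.    ]
 [ 0.      0.      0.      1.    ]]
boss tri (array([0.58940612, 0.057661  , 0.1010183 ]), np.float64(0.001905035828387488))
[array([0.4696, 0.3058, 0.006 ]), array([0.4737, 0.1884, 0.006 ]), array([0.3589, 0.1822, 0.006 ]), array([0.3546, 0.2987, 0.006 ])]
```

Run:
```python
from fit import *
Z=np.load("poses.npz");C=Z["C"];K=Z["K"];Ci=np.linalg.inv(C);Ki=np.linalg.inv(K)
P,e=tri(t,(437.3,261.7),s,(397,155));print("tamper top",P,e,ap(Ci,P))
P,e=tri(t,(309.5,207.7),s,(289,229.5));print("boss K",ap(Ki,P))
P,e=tri(t,(308.5,205),s,(292,225));print("stem tip K",ap(Ki,P),e)
for c,x,y,w,h,sc,f in((t,382,248,40,36,18,"tk"),(s,368,180,40,46,13,"sk")):
    d=dict(c);g=np.clip((c["pixels"].astype(float))*3.5,0,255).astype(np.uint8);d["pixels"]=g
    crop(d,x,y,w,h,sc,f"pics/{f}.png")
```

```text
tamper top [ 0.45950367 -0.23596622  0.17780388] 0.0019874055674077976 [[ 0.01596285 -0.00099119  0.09995255]]
boss K [[-0.00235059  0.00031263  0.10056642]]
stem tip K [[-0.00379488 -0.00015842  0.11623328]] 0.010044787086569253
```

View pics/tk.png

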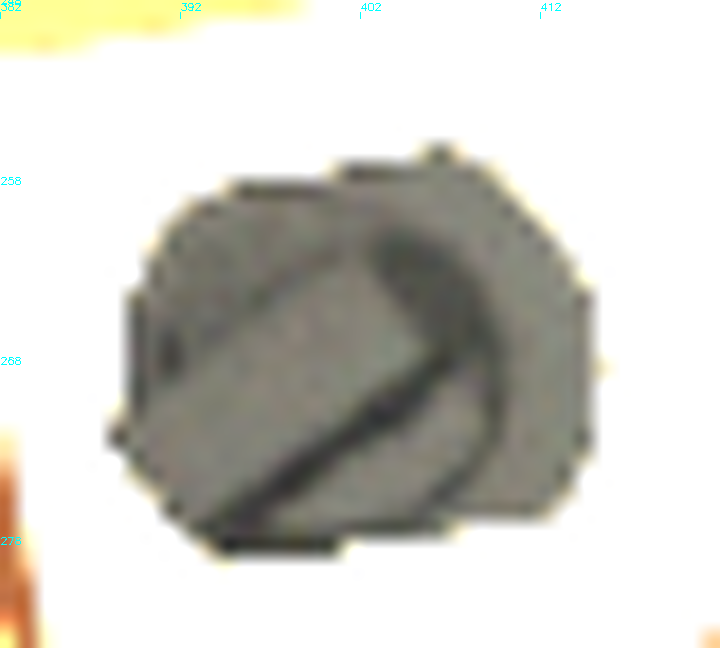

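View pics/sk.png

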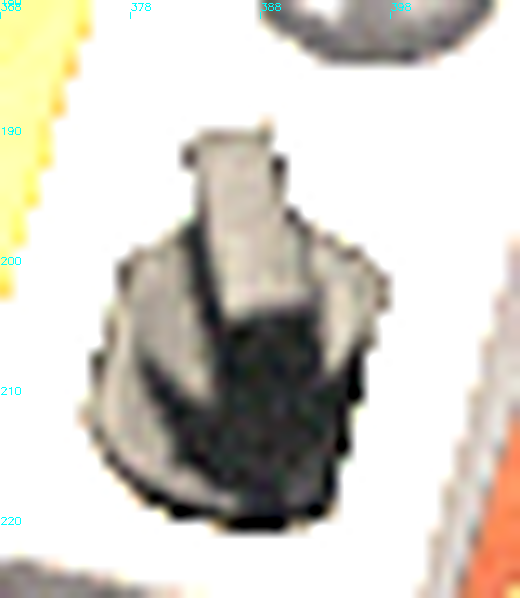

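Run:
```python
from fit import *
Z=np.load("poses.npz");C=Z["C"];K=Z["K"];Ci=np.linalg.inv(C);Ki=np.linalg.inv(K)
P,e=tri(t,(437.3,261.7),s,(397.1,158.7));print("tamper top",P,e,ap(Ci,P))
n=C[:3,2]
for c,pp in((t,[(437.3,261.7)]),(s,[(397.1,158.7)])): print([ap(Ci,onplane(c,p,C[:3,3]+.092*n,n)).round(4).tolist() for p in pp])
for c,pp in((t,[(401.9,261.9),(406,267.2),(393.9,277.3),(388.4,272.4)]),(s,[(382.6,190.4),(388.4,190),(391.4,203.2),(385,203.8)])):
    q=np.array([ap(Ci,onplane(c,p,C[:3,3]+.072*n,n))[0] for p in pp])-.5/447*0
    print(q.round(4).tolist(),"cen",q.mean(0),)
    d=q-q.mean(0);u=np.linalg.svd(d[:,:2])[2][0];print(np.degrees(np.arctan2(u[1],u[0])))
```

```text
tamper top [ 0.45974306 -0.23991769  0.16435028] 0.0026913920657247524 [[ 0.01407525 -0.00151671  0.08606618]]
[[[0.0146, -0.0001, 0.092]]]
[[[0.0107, -0.0036, 0.092]]]
[[-0.0703, 0.0135, 0.072], [-0.0629, -0.0006, 0.072], [-0.0964, -0.0195, 0.072], [-0.1075, -0.0057, 0.072]] cen [-0.08427914 -0.00307179  0.072     ]
-152.7163551300191
[[-0.0739, 0.012, 0.072], [-0.0695, -0.0015, 0.072], [-0.1031, -0.0175, 0.072], [-0.1084, -0.0028, 0.072]] cen [-0.08873804 -0.00245853  0.072     ]
-154.6846987949892
```

```bash
cat > plan.py <<'E'
from h import *
import sys
Z=np.load("poses.npz");C=Z["C"];K=Z["K"]
def cur():
    from plant import robot
    s=robot.read_state();return s["tool_pos"],R.from_rotvec(s["orientation"]),s
def tool(z,xhint):
    z=np.array(z,float);z/=np.linalg.norm(z);x=np.array(xhint,float);x-=z*(x@z);x/=np.linalg.norm(x)
    return R.from_matrix(np.stack([x,np.cross(z,x),z],1))
def rows(p0,R0,p1,R1,N=None,smax=.1,tmax=.24,smooth=True):
    rv=(R0.inv()*R1).as_rotvec();d=p1-p0
    n=max(np.linalg.norm(d)/.4/smax,np.linalg.norm(rv)/.5/tmax,1)
    N=N or int(np.ceil(n/5-.05)*5)
    out=[];p=p0;Rc=R0
    for i in range(N):
        k=N-i
        sl=np.round(Rc.inv().apply(p1-p)/k/.4,3);tv=np.round((Rc.inv()*R1).as_rotvec()/k/.5,3)
        out.append((sl,tv));p=p+Rc.apply(sl*.4);Rc=Rc*R.from_rotvec(tv*.5)
    print("N",N,"dist",np.linalg.norm(d).round(4),"ang",np.degrees(np.linalg.norm(rv)).round(1),"end err mm",((p1-p)*1e3).round(2))
    for i,(a,b) in enumerate(out):
        print('{"slide":%s,"turn":%s}%s'%((a+0).tolist(),(b+0).tolist(),',' if (i+1)%5 else '\n'))
    return p,Rc
E
python3 - <<'E'
from plan import *
p,Rc,s=cur();M=Rc.as_matrix();print(M.round(3))
n=C[:3,2]
for sg in(1,-1):
    T=tool(-n,sg*C[:3,1]);print(sg,np.degrees((Rc.inv()*T).magnitude()))
ob={}
t=load("top")
print("cups",onz(t,(176,272),.05),onz(t,(338,299),.05),onz(t,(459,334),.05))
E
```

```text
[[ 0.373 -0.928 -0.   ]
 [-0.928 -0.373  0.002]
 [-0.002 -0.    -1.   ]]
1 82.22310861698506
-1 102.85249092707778
cups [0.42470194 0.3916799  0.05      ] [ 0.36680404 -0.01982238  0.05      ] [ 0.2836262  -0.32865054  0.05      ]
```

Run:
```python
from plan import *
p,Rc,s=cur()
n=C[:3,2];T=tool(-n,C[:3,1])
G=C[:3,:3]@[.013,-.002,.066+.167+.10]+C[:3,3];print(p,G)
rows(p,Rc,G,T)
```

```text
[ 0.22349884 -0.55660401  0.40378552] [ 0.43975139 -0.14048708  0.38949821]
N 15 dist 0.4692 ang 82.2 end err mm [0.06 0.13 0.04]
{"slide":[-0.051, -0.059, 0.002],"turn":[-0.047, 0.039, -0.181]},
{"slide":[-0.045, -0.064, 0.0],"turn":[-0.047, 0.039, -0.181]},
{"slide":[-0.039, -0.067, -0.002],"turn":[-0.047, 0.039, -0.182]},
{"slide":[-0.033, -0.071, -0.005],"turn":[-0.047, 0.039, -0.181]},
{"slide":[-0.026, -0.073, -0.007],"turn":[-0.047, 0.039, -0.182]}

{"slide":[-0.02, -0.075, -0.009],"turn":[-0.047, 0.039, -0.181]},
{"slide":[-0.013, -0.076, -0.011],"turn":[-0.047, 0.039, -0.182]},
{"slide":[-0.005, -0.077, -0.013],"turn":[-0.046, 0.039, -0.181]},
{"slide":[0.002, -0.077, -0.015],"turn":[-0.047, 0.039, -0.182]},
{"slide":[0.009, -0.076, -0.017],"turn":[-0.046, 0.039, -0.181]}

{"slide":[0.016, -0.074, -0.018],"turn":[-0.046, 0.039, -0.182]},
{"slide":[0.024, -0.072, -0.019],"turn":[-0.047, 0.038, -0.181]},
{"slide":[0.03, -0.07, -0.021],"turn":[-0.046, 0.039, -0.182]},
{"slide":[0.037, -0.066, -0.021],"turn":[-0.047, 0.038, -0.181]},
{"slide":[0.043, -0.061, -0.022],"turn":[-0.046, 0.039, -0.182]}
```

Emit:
arm_command:
  motion:
    - {"slide":[-0.051,-0.059,0.002],"turn":[-0.047,0.039,-0.181]}
    - {"slide":[-0.045,-0.064,0],"turn":[-0.047,0.039,-0.181]}
    - {"slide":[-0.039,-0.067,-0.002],"turn":[-0.047,0.039,-0.182]}
    - {"slide":[-0.033,-0.071,-0.005],"turn":[-0.047,0.039,-0.181]}
    - {"slide":[-0.026,-0.073,-0.007],"turn":[-0.047,0.039,-0.182]}

```text
t: 0.52
tool_pos: [0.2961, -0.4172, 0.3995]
orientation: [2.793, -1.068, 0.021]
force: [0.5, 0.2, 1.3]
opening: 0.0929
```

Emit:
arm_command:
  motion:
    - {"slide":[-0.02,-0.075,-0.009],"turn":[-0.047,0.039,-0.181]}
    - {"slide":[-0.013,-0.076,-0.011],"turn":[-0.047,0.039,-0.182]}
    - {"slide":[-0.005,-0.077,-0.013],"turn":[-0.046,0.039,-0.181]}
    - {"slide":[0.002,-0.077,-0.015],"turn":[-0.047,0.039,-0.182]}
    - {"slide":[0.009,-0.076,-0.017],"turn":[-0.046,0.039,-0.181]}

```text
t: 0.93
tool_pos: [0.3678, -0.2781, 0.3947]
orientation: [2.822, -0.384, 0.042]
force: [0.5, 0.1, 0.1]
opening: 0.0929
```

Emit:
arm_command:
  motion:
    - {"slide":[0.016,-0.074,-0.018],"turn":[-0.046,0.039,-0.182]}
    - {"slide":[0.024,-0.072,-0.019],"turn":[-0.047,0.038,-0.181]}
    - {"slide":[0.03,-0.07,-0.021],"turn":[-0.046,0.039,-0.182]}
    - {"slide":[0.037,-0.066,-0.021],"turn":[-0.047,0.038,-0.181]}
    - {"slide":[0.043,-0.061,-0.022],"turn":[-0.046,0.039,-0.182]}

```text
t: 1.35
tool_pos: [0.44, -0.1392, 0.3895]
orientation: [2.708, 0.27, 0.057]
force: [-0.3, 0.5, -0.3]
opening: 0.0928
```

Run:
```python
from plan import *
c=snap("side","1");cv2.imwrite("pics/side1.png",c["pixels"])
c=snap("top","1");cv2.imwrite("pics/top1.png",c["pixels"])
p,Rc,s=cur()
n=C[:3,2];T=tool(-n,C[:3,1])
G=C[:3,:3]@[.013,-.002,.066+.167]+C[:3,3]
Ti=R.from_matrix(C[:3,:3]).inv();print(Ti.apply(p-C[:3,3]))
rows(p,Rc,G,T,5)
```

```text
[ 1.01754602e-02 -2.75488649e-04  3.33860645e-01]
N 5 dist 0.1009 ang 0.5 end err mm [ 0.05  0.03 -0.07]
{"slide":[-0.001, 0.001, 0.05],"turn":[0.0, -0.001, 0.003]},
{"slide":[-0.001, 0.001, 0.051],"turn":[0.0, -0.001, 0.003]},
{"slide":[-0.001, 0.002, 0.05],"turn":[0.001, -0.001, 0.003]},
{"slide":[-0.001, 0.001, 0.051],"turn":[0.0, -0.002, 0.004]},
{"slide":[-0.001, 0.002, 0.05],"turn":[0.001, -0.001, 0.003]}
```

View pics/side1.png

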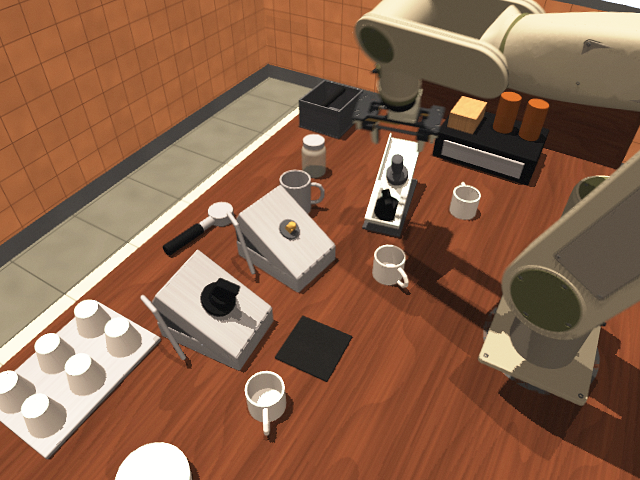

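View pics/top1.png

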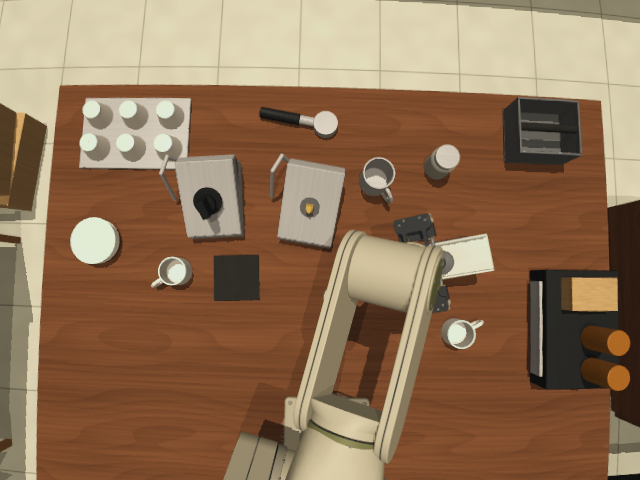

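The side view shows the gripper over the tamper, whose handle is near (397,160). I'll descend and close.

Emit:
arm_command:
  motion:
    - {"slide":[-0.001,0.001,0.05],"turn":[0,-0.001,0.003]}
    - {"slide":[-0.001,0.001,0.051],"turn":[0,-0.001,0.003]}
    - {"slide":[-0.001,0.002,0.05],"turn":[0.001,-0.001,0.003]}
    - {"slide":[-0.001,0.001,0.051],"turn":[0,-0.002,0.004]}
    - {"slide":[-0.001,0.002,0.05],"turn":[0.001,-0.001,0.003]}

```text
t: 1.87
tool_pos: [0.4456, -0.185, 0.2978]
orientation: [2.713, 0.249, 0.054]
force: [0.4, -0.1, 0.2]
opening: 0.0931
```

Emit:
arm_command:
  motion:
    - {}
    - {}
    - {}
    - {}
    - {}
  gripper: 0
  grip_force: 25

```text
invalid input at $.motion[0]: expected keys slide, turn
```

Emit:
arm_command:
  motion:
    - {"slide":[0,0,0],"turn":[0,0,0]}
    - {"slide":[0,0,0],"turn":[0,0,0]}
    - {"slide":[0,0,0],"turn":[0,0,0]}
    - {"slide":[0,0,0],"turn":[0,0,0]}
    - {"slide":[0,0,0],"turn":[0,0,0]}
  gripper: 0
  grip_force: 25

```text
t: 2.28
tool_pos: [0.4466, -0.184, 0.3005]
orientation: [2.711, 0.251, 0.058]
force: [0.3, -0.6, -0.0]
opening: 0.0645
```

Run:
```python
from plan import *
p,Rc,s=cur()
n=C[:3,2]
Ti=R.from_matrix(C[:3,:3]).inv();print(Ti.apply(p-C[:3,3]),s["opening"],s["force"],s["wrist_torque"])
c=snap("side","2");crop(c,330,100,120,130,4,"pics/side2.png")
```

```text
[ 0.01701742 -0.00366864  0.23379533] 0.06451534927670742 [ 0.28765319 -0.61493964 -0.04219833] [ 0.08998066 -0.05383296  0.04835446]
```

View pics/side2.png

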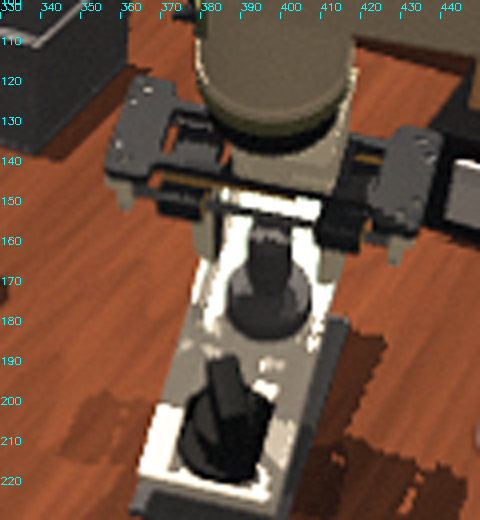

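Emit:
arm_command:
  motion:
    - {"slide":[0,0,0],"turn":[0,0,0]}
    - {"slide":[0,0,0],"turn":[0,0,0]}
    - {"slide":[0,0,0],"turn":[0,0,0]}
    - {"slide":[0,0,0],"turn":[0,0,0]}
    - {"slide":[0,0,0],"turn":[0,0,0]}

```text
t: 2.75
tool_pos: [0.4462, -0.184, 0.299]
orientation: [2.712, 0.252, 0.055]
force: [-0.5, 1.5, 1.2]
opening: 0.0294
```

Emit:
arm_command:
  motion:
    - {"slide":[0,0,0],"turn":[0,0,0]}
    - {"slide":[0,0,0],"turn":[0,0,0]}
    - {"slide":[0,0,0],"turn":[0,0,0]}
    - {"slide":[0,0,0],"turn":[0,0,0]}
    - {"slide":[0,0,0],"turn":[0,0,0]}

```text
t: 3.17
tool_pos: [0.4462, -0.184, 0.299]
orientation: [2.712, 0.252, 0.055]
force: [-0.8, 1.7, 2.0]
opening: 0.0292
```

Run:
```python
from plan import *
p,Rc,s=cur()
n=C[:3,2]
Ti=R.from_matrix(C[:3,:3]).inv();print(Ti.apply(p-C[:3,3]),s["opening"],s["force"],s["wrist_torque"])
c=snap("side","2");crop(c,330,100,120,130,4,"pics/side2b.png")
```

```text
[ 0.01634791 -0.00409281  0.23245023] 0.02923083324980989 [-0.82051964  1.65146922  2.01131277] [ 0.43245895 -0.10391769  0.01876848]
```

View pics/side2b.png

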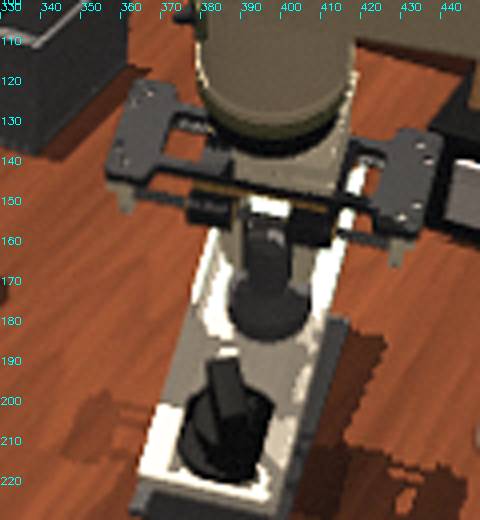

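Emit:
arm_command:
  motion:
    - {"slide":[0,0,-0.015],"turn":[0,0,0]}
    - {"slide":[0,0,-0.03],"turn":[0,0,0]}
    - {"slide":[0,0,-0.07],"turn":[0,0,0]}
    - {"slide":[0,0,-0.08],"turn":[0,0,0]}
    - {"slide":[0,0,-0.08],"turn":[0,0,0]}

```text
t: 3.63
tool_pos: [0.4369, -0.1395, 0.3993]
orientation: [2.714, 0.252, 0.05]
force: [0.6, -0.9, -2.9]
opening: 0.0299
```

Run:
```python
from plan import *
p,Rc,s=cur();print(p,s["force"],s["opening"])
T=tool([0,0,-1],[.981,.192,0])
p1,R1=rows(p,Rc,np.array([.414,.244,.006+.066+.167+.06]),T,15)
```

```text
[ 0.4368769  -0.13948306  0.39930404] [ 0.62498158 -0.85179033 -2.89834902] 0.02986589206577721
N 15 dist 0.397 ang 23.9 end err mm [-0.11  0.04 -0.08]
{"slide":[0.008, -0.065, -0.01],"turn":[0.056, 0.001, -0.001]},
{"slide":[0.008, -0.065, -0.009],"turn":[0.056, 0.0, -0.001]},
{"slide":[0.008, -0.065, -0.007],"turn":[0.056, 0.001, -0.001]},
{"slide":[0.008, -0.066, -0.005],"turn":[0.056, 0.0, -0.001]},
{"slide":[0.008, -0.066, -0.003],"turn":[0.056, 0.001, -0.001]}

{"slide":[0.008, -0.066, -0.001],"turn":[0.056, 0.0, -0.001]},
{"slide":[0.008, -0.066, 0.0],"turn":[0.055, 0.001, -0.001]},
{"slide":[0.008, -0.065, 0.002],"turn":[0.056, 0.0, -0.001]},
{"slide":[0.008, -0.065, 0.004],"turn":[0.055, 0.0, -0.001]},
{"slide":[0.009, -0.065, 0.006],"turn":[0.056, 0.001, -0.001]}

{"slide":[0.008, -0.065, 0.008],"turn":[0.055, 0.0, -0.001]},
{"slide":[0.009, -0.065, 0.01],"turn":[0.056, 0.001, -0.001]},
{"slide":[0.009, -0.065, 0.011],"turn":[0.055, 0.0, -0.001]},
{"slide":[0.008, -0.064, 0.013],"turn":[0.056, 0.001, -0.002]},
{"slide":[0.009, -0.064, 0.015],"turn":[0.055, 0.0, -0.001]}
```

Emit:
arm_command:
  motion:
    - {"slide":[0.008,-0.065,-0.01],"turn":[0.056,0.001,-0.001]}
    - {"slide":[0.008,-0.065,-0.009],"turn":[0.056,0,-0.001]}
    - {"slide":[0.008,-0.065,-0.007],"turn":[0.056,0.001,-0.001]}
    - {"slide":[0.008,-0.066,-0.005],"turn":[0.056,0,-0.001]}
    - {"slide":[0.008,-0.066,-0.003],"turn":[0.056,0.001,-0.001]}

```text
t: 4.05
tool_pos: [0.4293, -0.0109, 0.3651]
orientation: [2.852, 0.269, 0.038]
force: [1.6, -0.4, -3.3]
opening: 0.0294
```

Emit:
arm_command:
  motion:
    - {"slide":[0.008,-0.066,-0.001],"turn":[0.056,0,-0.001]}
    - {"slide":[0.008,-0.066,0],"turn":[0.055,0.001,-0.001]}
    - {"slide":[0.008,-0.065,0.002],"turn":[0.056,0,-0.001]}
    - {"slide":[0.008,-0.065,0.004],"turn":[0.055,0,-0.001]}
    - {"slide":[0.009,-0.065,0.006],"turn":[0.056,0.001,-0.001]}

```text
t: 4.47
tool_pos: [0.4216, 0.1166, 0.3318]
orientation: [2.989, 0.286, 0.021]
force: [0.7, 0.6, -3.5]
opening: 0.03
```

Emit:
arm_command:
  motion:
    - {"slide":[0.008,-0.065,0.008],"turn":[0.055,0,-0.001]}
    - {"slide":[0.009,-0.065,0.01],"turn":[0.056,0.001,-0.001]}
    - {"slide":[0.009,-0.065,0.011],"turn":[0.055,0,-0.001]}
    - {"slide":[0.008,-0.064,0.013],"turn":[0.056,0.001,-0.002]}
    - {"slide":[0.009,-0.064,0.015],"turn":[0.055,0,-0.001]}

```text
t: 4.88
tool_pos: [0.4144, 0.2443, 0.298]
orientation: [3.126, 0.304, 0.003]
force: [1.4, 0.3, -3.1]
opening: 0.0297
```

Run:
```python
from plan import *
p,Rc,s=cur();print(p,s["force"],s["opening"],Rc.as_matrix().round(3).tolist())
c=snap("side","3");cv2.imwrite("pics/side3.png",c["pixels"]);pickle.dump(s,open("fmat.pkl","wb"))
T=tool([0,0,-1],[.981,.192,0])
p1,R1=rows(p,Rc,np.array([.414,.244,.006+.066+.167+.012]),T,5)
```

```text
[0.4144196  0.24433242 0.29800961] [ 1.40705972  0.29542825 -3.11155819] 0.029651722251608646 [[0.981, 0.193, 0.002], [0.193, -0.981, -0.001], [0.002, 0.001, -1.0]]
N 5 dist 0.047 ang 0.1 end err mm [-0.14  0.17  0.19]
{"slide":[0.0, 0.0, 0.024],"turn":[0.0, -0.001, 0.0]},
{"slide":[0.0, 0.0, 0.023],"turn":[0.001, -0.001, 0.0]},
{"slide":[0.0, 0.0, 0.024],"turn":[0.0, 0.0, 0.001]},
{"slide":[-0.001, 0.0, 0.023],"turn":[0.001, -0.001, 0.0]},
{"slide":[0.0, 0.001, 0.024],"turn":[0.0, 0.0, 0.001]}
```

View pics/side3.png

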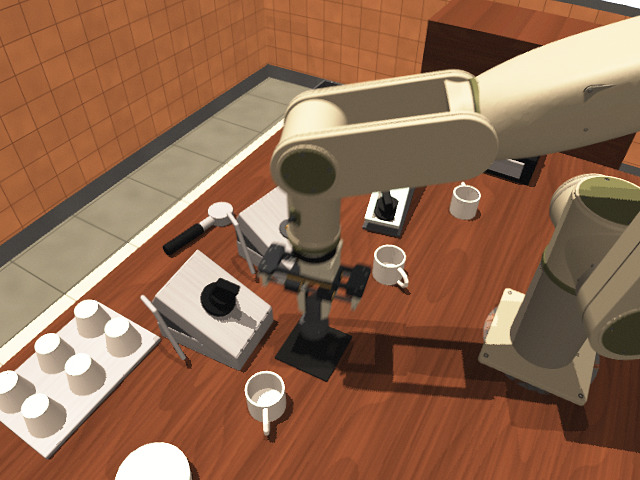

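The tamper hangs upright over the mat, with its disc near (313,330). Lowering it now.

Emit:
arm_command:
  motion:
    - {"slide":[0,0,0.024],"turn":[0,0,0]}
    - {"slide":[0,0,0.023],"turn":[0,0,0]}
    - {"slide":[0,0,0.024],"turn":[0,0,0]}
    - {"slide":[0,0,0.02],"turn":[0,0,0]}
    - {"slide":[0,0,0.012],"turn":[0,0,0]}

```text
t: 5.35
tool_pos: [0.4147, 0.2422, 0.2556]
orientation: [3.124, 0.302, 0.001]
force: [0.1, -0.3, -3.0]
opening: 0.0292
```

Emit:
arm_command:
  motion:
    - {"slide":[0,0,0.006],"turn":[0,0,0]}
    - {"slide":[0,0,0.006],"turn":[0,0,0]}
    - {"slide":[0,0,0.006],"turn":[0,0,0]}
    - {"slide":[0,0,0.006],"turn":[0,0,0]}
    - {"slide":[0,0,0.004],"turn":[0,0,0]}

```text
t: 5.77
tool_pos: [0.4153, 0.2431, 0.2463]
orientation: [3.125, 0.304, 0.005]
force: [-0.5, 0.5, -3.6]
opening: 0.0302
```

Emit:
arm_command:
  motion:
    - {"slide":[0,0,0.004],"turn":[0,0,0]}
    - {"slide":[0,0,0.004],"turn":[0,0,0]}
    - {"slide":[0,0,0.003],"turn":[0,0,0]}
    - {"slide":[0,0,0.003],"turn":[0,0,0]}
    - {"slide":[0,0,0],"turn":[0,0,0]}

```text
t: 6.18
tool_pos: [0.4151, 0.2431, 0.2404]
orientation: [3.125, 0.304, 0.004]
force: [-0.2, -0.5, -3.7]
opening: 0.0295
```

Emit:
arm_command:
  motion:
    - {"slide":[0,0,0.002],"turn":[0,0,0]}
    - {"slide":[0,0,0.002],"turn":[0,0,0]}
    - {"slide":[0,0,0.002],"turn":[0,0,0]}
    - {"slide":[0,0,0],"turn":[0,0,0]}
    - {"slide":[0,0,0],"turn":[0,0,0]}

```text
t: 6.6
tool_pos: [0.4153, 0.2433, 0.2387]
orientation: [3.126, 0.304, 0.005]
force: [-0.4, 0.2, 1.5]
opening: 0.0293
```

Emit:
arm_command:
  motion:
    - {"slide":[0,0,0],"turn":[0,0,0]}
    - {"slide":[0,0,0],"turn":[0,0,0]}
    - {"slide":[0,0,0],"turn":[0,0,0]}
    - {"slide":[0,0,0],"turn":[0,0,0]}
    - {"slide":[0,0,0],"turn":[0,0,0]}
  gripper: 80

```text
t: 7.02
tool_pos: [0.4152, 0.2432, 0.2383]
orientation: [3.125, 0.304, 0.005]
force: [-0.7, 0.3, 0.3]
opening: 0.0583
```

Emit:
arm_command:
  motion:
    - {"slide":[0,0,0],"turn":[0,0,0]}
    - {"slide":[0,0,-0.03],"turn":[0,0,0]}
    - {"slide":[0,0,-0.05],"turn":[0,0,0]}
    - {"slide":[0,0,-0.1],"turn":[0,0,0]}
    - {"slide":[0,0,-0.1],"turn":[0,0,0]}

```text
t: 7.43
tool_pos: [0.414, 0.2429, 0.3509]
orientation: [3.124, 0.304, -0.001]
force: [1.1, 0.5, 0.4]
opening: 0.0741
```

Run:
```python
from plan import *
p,Rc,s=cur();print(p,s["force"],s["opening"])
ang=np.radians(26.5);n=C[:3,2]
x=C[:3,:3]@[-np.sin(ang),np.cos(ang),0]
T=tool(-n,x);print("tool x",x)
G=C[:3,:3]@[-.086,-.003,.055+.167+.07]+C[:3,3];print(G)
rows(p,Rc,G,T,15)
c=snap("side","4");cv2.imwrite("pics/side4.png",c["pixels"])
```

```text
[0.41398996 0.24290238 0.35092354] [1.06536848 0.48117169 0.42217275] 0.07412674530242971
tool x [ 0.79976251  0.57222645 -0.181485  ]
[ 0.42457458 -0.06829353  0.31177592]
N 15 dist 0.3138 ang 35.5 end err mm [-0.09  0.13  0.07]
{"slide":[-0.008, 0.051, 0.007],"turn":[-0.055, -0.013, -0.061]},
{"slide":[-0.01, 0.051, 0.008],"turn":[-0.054, -0.013, -0.061]},
{"slide":[-0.011, 0.05, 0.01],"turn":[-0.055, -0.013, -0.061]},
{"slide":[-0.013, 0.05, 0.011],"turn":[-0.054, -0.013, -0.061]},
{"slide":[-0.014, 0.049, 0.012],"turn":[-0.055, -0.013, -0.061]}

{"slide":[-0.016, 0.048, 0.014],"turn":[-0.054, -0.013, -0.061]},
{"slide":[-0.017, 0.047, 0.015],"turn":[-0.055, -0.013, -0.06]},
{"slide":[-0.018, 0.046, 0.017],"turn":[-0.055, -0.013, -0.061]},
{"slide":[-0.019, 0.045, 0.018],"turn":[-0.054, -0.013, -0.06]},
{"slide":[-0.021, 0.044, 0.019],"turn":[-0.055, -0.012, -0.061]}

{"slide":[-0.022, 0.043, 0.021],"turn":[-0.054, -0.013, -0.06]},
{"slide":[-0.023, 0.041, 0.022],"turn":[-0.055, -0.012, -0.061]},
{"slide":[-0.024, 0.04, 0.023],"turn":[-0.054, -0.013, -0.06]},
{"slide":[-0.025, 0.039, 0.024],"turn":[-0.055, -0.012, -0.061]},
{"slide":[-0.026, 0.038, 0.026],"turn":[-0.054, -0.013, -0.06]}
```

View pics/side4.png

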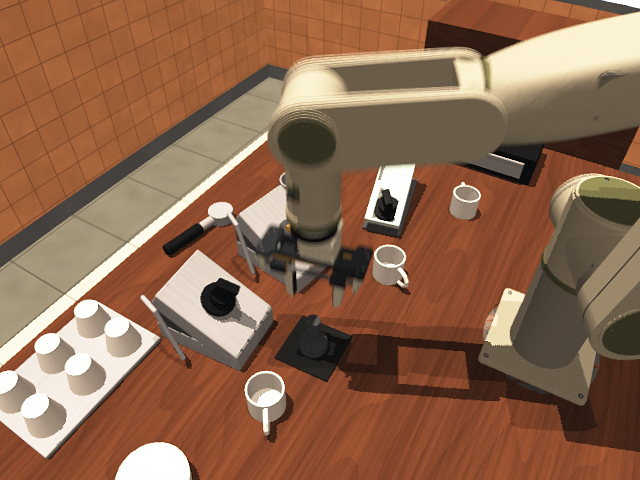

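The tamper stands upright on the mat, near (315,340). Now to the knob.

Emit:
arm_command:
  motion:
    - {"slide":[-0.008,0.051,0.007],"turn":[-0.055,-0.013,-0.061]}
    - {"slide":[-0.01,0.051,0.008],"turn":[-0.054,-0.013,-0.061]}
    - {"slide":[-0.011,0.05,0.01],"turn":[-0.055,-0.013,-0.061]}
    - {"slide":[-0.013,0.05,0.011],"turn":[-0.054,-0.013,-0.061]}
    - {"slide":[-0.014,0.049,0.012],"turn":[-0.055,-0.013,-0.061]}

```text
t: 7.9
tool_pos: [0.4185, 0.1385, 0.3378]
orientation: [2.954, 0.519, -0.023]
force: [0.6, 0.6, 0.4]
opening: 0.0747
```

Emit:
arm_command:
  motion:
    - {"slide":[-0.016,0.048,0.014],"turn":[-0.054,-0.013,-0.061]}
    - {"slide":[-0.017,0.047,0.015],"turn":[-0.055,-0.013,-0.06]}
    - {"slide":[-0.018,0.046,0.017],"turn":[-0.055,-0.013,-0.061]}
    - {"slide":[-0.019,0.045,0.018],"turn":[-0.054,-0.013,-0.06]}
    - {"slide":[-0.021,0.044,0.019],"turn":[-0.055,-0.012,-0.061]}

```text
t: 8.32
tool_pos: [0.422, 0.0348, 0.3246]
orientation: [2.772, 0.709, -0.049]
force: [1.2, 0.4, 0.2]
opening: 0.0748
```

Emit:
arm_command:
  motion:
    - {"slide":[-0.022,0.043,0.021],"turn":[-0.054,-0.013,-0.06]}
    - {"slide":[-0.023,0.041,0.022],"turn":[-0.055,-0.012,-0.061]}
    - {"slide":[-0.024,0.04,0.023],"turn":[-0.054,-0.013,-0.06]}
    - {"slide":[-0.025,0.039,0.024],"turn":[-0.055,-0.012,-0.061]}
    - {"slide":[-0.026,0.038,0.026],"turn":[-0.054,-0.013,-0.06]}

```text
t: 8.73
tool_pos: [0.4257, -0.0689, 0.3115]
orientation: [2.579, 0.878, -0.072]
force: [-0.1, -0.4, 0.3]
opening: 0.0739
```

Run:
```python
from plan import *
p,Rc,s=cur();print(p,s["force"],s["opening"])
ang=np.radians(26.5);n=C[:3,2]
x=C[:3,:3]@[-np.sin(ang),np.cos(ang),0]
T=tool(-n,x)
Ti=R.from_matrix(C[:3,:3]).inv();print(Ti.apply(p-C[:3,3]))
G=C[:3,:3]@[-.087,-.003,.056+.167]+C[:3,3];print(G)
rows(p,Rc,G,T,5)
c=snap("side","5");crop(c,300,90,160,150,4,"pics/side5.png")
```

```text
[ 0.42572094 -0.06894266  0.31149945] [-0.12212441 -0.40045613  0.26950692] 0.07394955615266868
[-0.08532898 -0.00199999  0.29139861]
[ 0.42979965 -0.0949373   0.24833455]
N 5 dist 0.0684 ang 0.2 end err mm [ 0.05  0.1  -0.04]
{"slide":[0.0, -0.001, 0.034],"turn":[0.001, -0.001, 0.0]},
{"slide":[0.0, -0.001, 0.034],"turn":[0.001, -0.001, 0.0]},
{"slide":[0.0, -0.001, 0.034],"turn":[0.001, -0.001, 0.0]},
{"slide":[0.0, -0.001, 0.034],"turn":[0.001, -0.002, -0.001]},
{"slide":[-0.001, -0.001, 0.035],"turn":[0.001, -0.001, 0.0]}
```

View pics/side5.png

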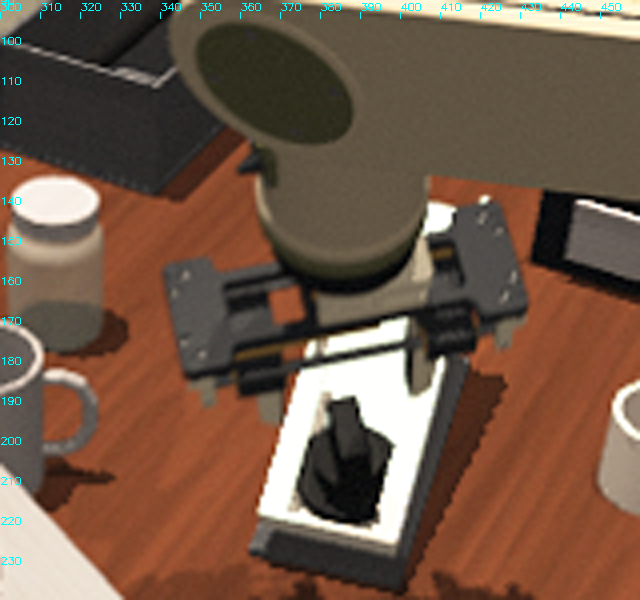

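The side view shows the jaws straddling the bar at (386,197), aligned with it. Descending.

Emit:
arm_command:
  motion:
    - {"slide":[0,-0.001,0.034],"turn":[0,0,0]}
    - {"slide":[0,-0.001,0.034],"turn":[0,0,0]}
    - {"slide":[0,-0.001,0.034],"turn":[0,0,0]}
    - {"slide":[0,-0.001,0.034],"turn":[0,0,0]}
    - {"slide":[0,-0.001,0.034],"turn":[0,0,0]}

```text
t: 9.2
tool_pos: [0.4302, -0.0938, 0.2481]
orientation: [2.581, 0.876, -0.072]
force: [0.4, 0.3, -0.3]
opening: 0.0745
```

Emit:
arm_command:
  motion:
    - {"slide":[0,0,0],"turn":[0,0,0]}
    - {"slide":[0,0,0],"turn":[0,0,0]}
    - {"slide":[0,0,0],"turn":[0,0,0]}
    - {"slide":[0,0,0],"turn":[0,0,0]}
    - {"slide":[0,0,0],"turn":[0,0,0]}
  gripper: 0
  grip_force: 20

```text
t: 9.62
tool_pos: [0.4305, -0.0934, 0.2489]
orientation: [2.58, 0.877, -0.071]
force: [-0.4, -0.5, -0.3]
opening: 0.0454
```

Emit:
arm_command:
  motion:
    - {"slide":[0,0,0],"turn":[0,0,0]}
    - {"slide":[0,0,0],"turn":[0,0,0]}
    - {"slide":[0,0,0],"turn":[0,0,0]}
    - {"slide":[0,0,0],"turn":[0,0,0]}
    - {"slide":[0,0,0],"turn":[0,0,0]}

```text
t: 10.03
tool_pos: [0.43, -0.0936, 0.2479]
orientation: [2.581, 0.877, -0.073]
force: [-1.2, 1.7, 2.7]
opening: 0.02
```

Emit:
arm_command:
  motion:
    - {"slide":[0,0,0],"turn":[0,0,0]}
    - {"slide":[0,0,0],"turn":[0,0,0]}
    - {"slide":[0,0,0],"turn":[0,0,0]}
    - {"slide":[0,0,0],"turn":[0,0,0]}
    - {"slide":[0,0,0],"turn":[0,0,0]}

```text
t: 10.45
tool_pos: [0.43, -0.0936, 0.2479]
orientation: [2.581, 0.877, -0.073]
force: [-3.2, 2.5, 5.2]
opening: 0.0198
```

Run:
```python
from plan import *
p,Rc,s=cur();print(p,s["force"],s["wrist_torque"],s["opening"])
Ti=R.from_matrix(C[:3,:3]).inv();print(Ti.apply(p-C[:3,3]))
print("chute x in tool",Rc.inv().apply(C[:3,0]))
c=snap("side","6");crop(c,300,90,160,150,4,"pics/side6.png")
```

```text
[ 0.43000012 -0.09358155  0.24792372] [-3.18554566  2.52900759  5.24911806] [ 0.09259548  0.4790496  -0.22746089] 0.019817067632449295
[-0.08834724 -0.00254237  0.22315012]
chute x in tool [-4.44794226e-01  8.95632502e-01 -7.19498363e-04]
```

View pics/side6.png

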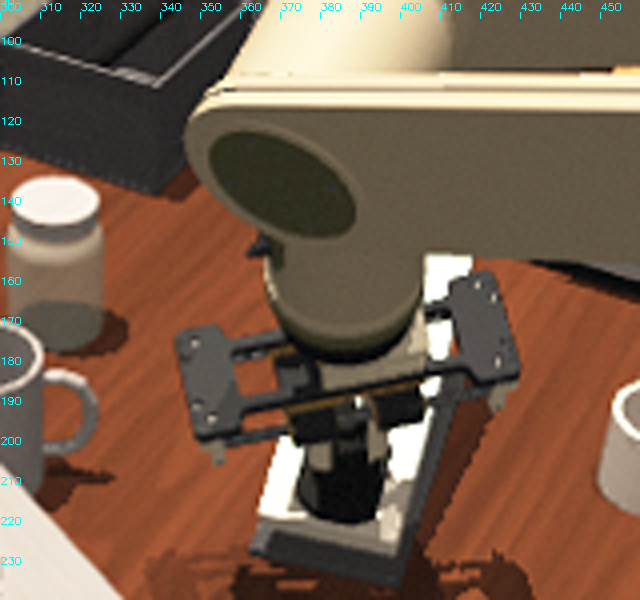

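Emit:
arm_command:
  motion:
    - {"slide":[0,0,-0.003],"turn":[0,0,0]}
    - {"slide":[0,0,-0.003],"turn":[0,0,0]}
    - {"slide":[-0.004,0.009,0],"turn":[0,0,0]}
    - {"slide":[-0.009,0.018,0],"turn":[0,0,0]}
    - {"slide":[-0.013,0.026,0],"turn":[0,0,0]}

```text
t: 10.92
tool_pos: [0.4339, -0.114, 0.2593]
orientation: [2.581, 0.879, -0.074]
force: [-0.8, -0.6, -1.1]
opening: 0.0199
```

Emit:
arm_command:
  motion:
    - {"slide":[-0.013,0.026,0],"turn":[0,0,0]}
    - {"slide":[-0.013,0.027,0],"turn":[0,0,0]}
    - {"slide":[-0.013,0.027,0],"turn":[0,0,0]}
    - {"slide":[-0.013,0.027,0],"turn":[0,0,0]}
    - {"slide":[-0.013,0.026,0],"turn":[0,0,0]}

```text
t: 11.33
tool_pos: [0.445, -0.168, 0.2841]
orientation: [2.581, 0.877, -0.073]
force: [-0.1, 0.0, -0.9]
opening: 0.0198
```

Emit:
arm_command:
  motion:
    - {"slide":[-0.013,0.027,0],"turn":[0,0,0]}
    - {"slide":[-0.013,0.027,0],"turn":[0,0,0]}
    - {"slide":[-0.013,0.027,0],"turn":[0,0,0]}
    - {"slide":[-0.008,0.016,0],"turn":[0,0,0]}
    - {"slide":[0,0,0],"turn":[0,0,0]}

```text
t: 11.75
tool_pos: [0.4533, -0.2069, 0.3022]
orientation: [2.58, 0.875, -0.072]
force: [-0.0, 0.2, -0.9]
opening: 0.0198
```

Run:
```python
from plan import *
p,Rc,s=cur();print(p,s["force"],s["wrist_torque"],s["opening"])
Ti=R.from_matrix(C[:3,:3]).inv();print(Ti.apply(p-C[:3,3]))
c=snap("side","7");crop(c,300,60,160,180,3,"pics/side7.png")
```

```text
[ 0.45326243 -0.20686113  0.30220719] [-0.01491763  0.20568212 -0.86279353] [ 0.28344986 -0.1097743   0.01180336] 0.019839740163982864
[ 0.03937317 -0.00151471  0.22570599]
```

View pics/side7.png

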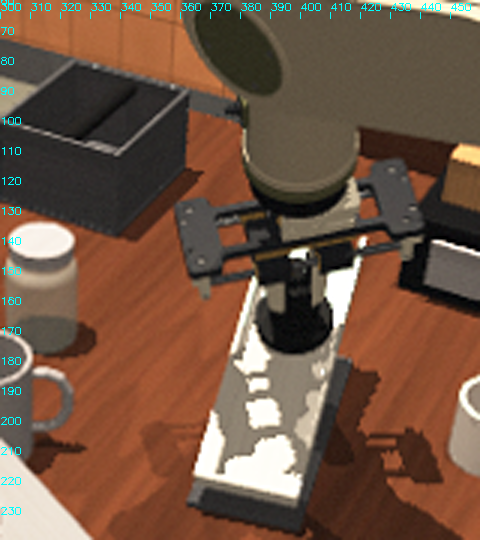

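Knob is clear of the lips at chute x ≈ +39 mm. Lifting out square to the floor, and checking the stem closely.

Emit:
arm_command:
  motion:
    - {"slide":[0,0,-0.02],"turn":[0,0,0]}
    - {"slide":[0,0,-0.06],"turn":[0,0,0]}
    - {"slide":[0,0,-0.08],"turn":[0,0,0]}
    - {"slide":[0,0,-0.08],"turn":[0,0,0]}
    - {"slide":[0,0,-0.06],"turn":[0,0,0]}

```text
t: 12.22
tool_pos: [0.4428, -0.1562, 0.4132]
orientation: [2.58, 0.878, -0.071]
force: [0.6, -0.5, -1.4]
opening: 0.0198
```

Run:
```python
from h import *
t=load("top");s=load("side")
a=t["pixels"][194:222,294:326];b=s["pixels"][214:246,274:306]
im=np.hstack([cv2.resize(np.clip(a*1.3,0,255).astype(np.uint8),(400,350),interpolation=cv2.INTER_CUBIC),cv2.resize(b,(350,350),interpolation=cv2.INTER_CUBIC)])
cv2.imwrite("pics/stem.png",im)
for n,c,x0,y0,x1,y1 in(("t",t,290,190,330,225),("s",s,270,210,310,250)):
    q=c["pixels"][y0:y1,x0:x1];h=cv2.cvtColor(q,cv2.COLOR_BGR2HSV)
    m=(h[...,2]<135)|(h[...,1]>90);ys,xs=np.nonzero(m);print(n,xs.min()+x0,xs.max()+x0,ys.min()+y0,ys.max()+y0)
    m=(h[...,1]>90);ys,xs=np.nonzero(m);print("gold",xs.min()+x0,xs.max()+x0,ys.min()+y0,ys.max()+y0)
```

```text
t 300 319 198 218
gold 305 313 203 213
s 279 309 210 240
gold 285 309 212 233
```

View pics/stem.png

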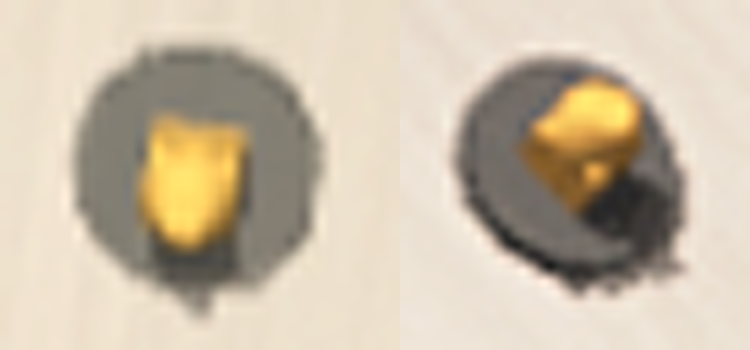

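Run:
```python
from fit import *
Z=np.load("poses.npz");K=Z["K"]
Rs=R.from_matrix(K[:3,:3])*R.from_euler('y',-30,degrees=True);S=Rs.as_matrix();print(S.round(3))
# boss: ellipse centre (px centre) from extents
t_c=(309.4,207.3)
P0=K[:3,:3]@[-.002,0,.1015]+K[:3,3]
for nm,c,pp in(("t",t,[(294+155/12.5,194+118/12.5),(294+245/12.5,194+130/12.5),(309.3,207.0)]),("s",s,[(285.4,227.7),(290.5,233.4),(274+172/10.94,214+165/10.94)])):
    pp=[(x-.5,y-.5) for x,y in pp]
    q=np.array([S.T@(onplane(c,p,P0,S[:,2])-P0) for p in pp]);print(nm,q.round(4).tolist(),"len",np.linalg.norm(q[1]-q[0]),"ang",np.degrees(np.arctan2(*(q[1]-q[0])[[1,0]])))
```

```text
[[ 0.855  0.158 -0.494]
 [-0.137  0.987  0.079]
 [ 0.5   -0.     0.866]]
t [[0.0091, 0.0102, 0.0], [0.01, -0.0074, -0.0], [0.0013, 0.0019, 0.0]] len 0.017655943883050442 ang -87.0857838716183
s [[0.0099, 0.0056, -0.0], [-0.0076, 0.0057, 0.0], [0.0013, -0.0006, -0.0]] len 0.01751493357131841 ang 179.68503734957727
```

```bash
cat >> plan.py <<'E'
S=(R.from_matrix(K[:3,:3])*R.from_euler('y',-30,degrees=True)).as_matrix()
SP=K[:3,:3]@[-.002,0,.1015]+K[:3,3]+S@[.0012,.0003,0]
def seatT(deg):
    a=np.radians(deg);return tool(-S[:,2],S@[np.cos(a),np.sin(a),0])
def seatP(h,dx=0,dy=0): return SP+S@[dx,dy,.0562+.167+h]
def rep():
    p,Rc,s=cur();q=S.T@(p-SP)-[0,0,.2232];M=S.T@Rc.as_matrix()
    print("seat xyz mm",(q*1e3).round(1),"ang",np.degrees(np.arctan2(M[1,0],M[0,0])).round(2),"axis",M[:2,2].round(4),"F",(S.T@s["force"]).round(1),"M",(S.T@s["wrist_torque"]).round(2),s["opening"].round(4),"q",s["q"].round(2))
    return p,Rc,s
E
python3 - <<'E'
from plan import *
p,Rc,s=rep()
print(SP,seatP(.084))
rows(p,Rc,seatP(.084),seatT(1.5),15)
E
```

```text
Traceback (most recent call last):
  File "plan.py", line 30, in rep
    print("seat xyz mm",(q*1e3).round(1),"ang",np.degrees(np.arctan2(M[1,0],M[0,0])).round(2),"axis",M[:2,2].round(4),"F",(S.T@s["force"]).round(1),"M",(S.T@s["wrist_torque"]).round(2),s["opening"].round(4),"q",s["q"].round(2))
                                                                                                                                                                                         ^^^^^^^^^^^^^^^^^^
AttributeError: 'float' object has no attribute 'round'
```

```bash
sed -i 's/s\["opening"\].round(4)/round(s["opening"],4)/' plan.py
python3 - <<'E'
from plan import *
p,Rc,s=rep()
print(SP,seatP(.084))
rows(p,Rc,seatP(.084),seatT(1.5),15)
E
```

```text
seat xyz mm [  58.1 -233.9  102.6] ang 53.23 axis [-0.3319 -0.3798] F [-0.1 -0.4 -1.5] M [ 0.22 -0.04 -0.15] 0.0198 q [-0.3  -0.33  1.93 -0.37  1.34 -0.91]
[0.59095362 0.05699205 0.1021    ] [0.4392839  0.08126667 0.368143  ]
N 15 dist 0.2417 ang 58.9 end err mm [-0.07 -0.09 -0.13]
{"slide":[0.024, -0.031, -0.009],"turn":[0.027, 0.068, 0.116]},
{"slide":[0.022, -0.033, -0.008],"turn":[0.027, 0.068, 0.116]},
{"slide":[0.02, -0.034, -0.007],"turn":[0.027, 0.068, 0.116]},
{"slide":[0.018, -0.035, -0.005],"turn":[0.027, 0.068, 0.116]},
{"slide":[0.017, -0.037, -0.004],"turn":[0.027, 0.068, 0.116]}

{"slide":[0.014, -0.037, -0.003],"turn":[0.027, 0.067, 0.116]},
{"slide":[0.012, -0.038, -0.002],"turn":[0.027, 0.068, 0.116]},
{"slide":[0.01, -0.039, -0.002],"turn":[0.027, 0.067, 0.116]},
{"slide":[0.008, -0.04, -0.001],"turn":[0.027, 0.068, 0.116]},
{"slide":[0.006, -0.04, 0.0],"turn":[0.027, 0.067, 0.116]}

{"slide":[0.003, -0.04, 0.001],"turn":[0.027, 0.068, 0.116]},
{"slide":[0.001, -0.04, 0.002],"turn":[0.027, 0.068, 0.117]},
{"slide":[-0.001, -0.04, 0.002],"turn":[0.027, 0.067, 0.116]},
{"slide":[-0.004, -0.041, 0.002],"turn":[0.027, 0.068, 0.117]},
{"slide":[-0.006, -0.04, 0.003],"turn":[0.026, 0.067, 0.116]}
```

Emit:
arm_command:
  motion:
    - {"slide":[0.024,-0.031,-0.009],"turn":[0.027,0.068,0.116]}
    - {"slide":[0.022,-0.033,-0.008],"turn":[0.027,0.068,0.116]}
    - {"slide":[0.02,-0.034,-0.007],"turn":[0.027,0.068,0.116]}
    - {"slide":[0.018,-0.035,-0.005],"turn":[0.027,0.068,0.116]}
    - {"slide":[0.017,-0.037,-0.004],"turn":[0.027,0.068,0.116]}

```text
t: 12.63
tool_pos: [0.4418, -0.077, 0.3958]
orientation: [2.782, 0.553, 0.208]
force: [-0.2, -0.4, -1.3]
opening: 0.0202
```

Emit:
arm_command:
  motion:
    - {"slide":[0.014,-0.037,-0.003],"turn":[0.027,0.067,0.116]}
    - {"slide":[0.012,-0.038,-0.002],"turn":[0.027,0.068,0.116]}
    - {"slide":[0.01,-0.039,-0.002],"turn":[0.027,0.067,0.116]}
    - {"slide":[0.008,-0.04,-0.001],"turn":[0.027,0.068,0.116]}
    - {"slide":[0.006,-0.04,0],"turn":[0.027,0.067,0.116]}

```text
t: 13.05
tool_pos: [0.4402, 0.002, 0.3808]
orientation: [2.919, 0.193, 0.498]
force: [0.4, -0.3, -1.0]
opening: 0.0197
```

Emit:
arm_command:
  motion:
    - {"slide":[0.003,-0.04,0.001],"turn":[0.027,0.068,0.116]}
    - {"slide":[0.001,-0.04,0.002],"turn":[0.027,0.068,0.117]}
    - {"slide":[-0.001,-0.04,0.002],"turn":[0.027,0.067,0.116]}
    - {"slide":[-0.004,-0.041,0.002],"turn":[0.027,0.068,0.117]}
    - {"slide":[-0.006,-0.04,0.003],"turn":[0.026,0.067,0.116]}

```text
t: 13.47
tool_pos: [0.4391, 0.0813, 0.3657]
orientation: [2.984, -0.202, 0.797]
force: [-0.1, -0.6, -1.7]
opening: 0.02
```

Emit:
arm_command:
  motion:
    - {"slide":[0,0,0.02],"turn":[0,0,0]}
    - {"slide":[0,0,0.025],"turn":[0,0,0]}
    - {"slide":[0,0,0.025],"turn":[0,0,0]}
    - {"slide":[0,0,0.02],"turn":[0,0,0]}
    - {"slide":[0,0,0],"turn":[0,0,0]}

```text
t: 13.88
tool_pos: [0.4575, 0.0762, 0.332]
orientation: [2.983, -0.199, 0.788]
force: [-0.8, 0.3, -0.8]
opening: 0.0199
```

Run:
```python
from plan import *
p,Rc,s=rep()
c=snap("side","8");crop(c,220,130,150,150,4,"pics/side8.png")
c=snap("top","8");crop(c,250,130,130,130,4,"pics/top8.png")
rep()
```

```text
seat xyz mm [-1.8 -2.2 43.3] ang 1.49 axis [-0.0056 -0.0026] F [-1.1  0.2 -0.3] M [-0.04  0.31  0.05] 0.0199 q [ 0.11 -0.46  2.19 -0.17  0.91  0.31]
seat xyz mm [-0.8 -2.  44.8] ang 1.45 axis [-0.0035 -0.002 ] F [-0.9  0.8 -1.2] M [-0.09  0.3  -0.02] 0.0199 q [ 0.11 -0.46  2.19 -0.17  0.91  0.31]
```

View pics/side8.png

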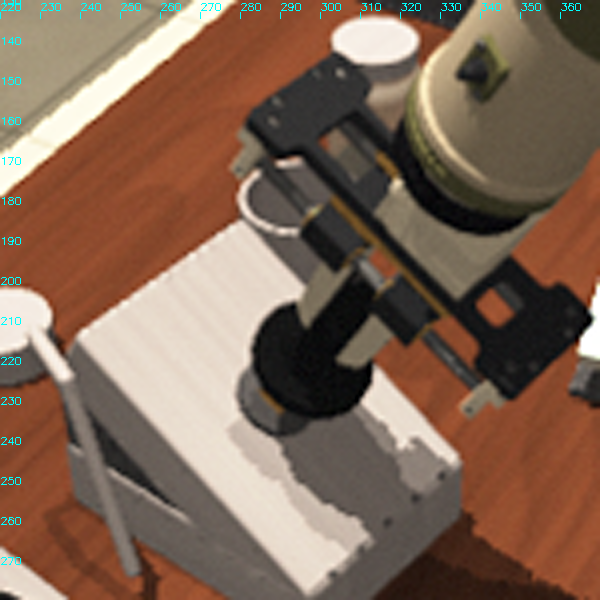

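View pics/top8.png

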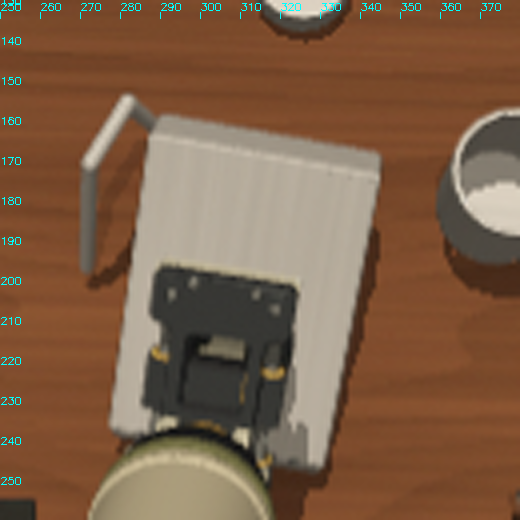

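Run:
```python
from plan import *
p,Rc,s=cur();c=load("side","8")
o=p+Rc.apply([0,0,.2232]);th=np.linspace(0,2*np.pi,80)
pts=[]
for z in(0,.012):
    pts.append(proj(c,o+Rc.apply(np.stack([.035*np.cos(th),.035*np.sin(th),0*th-z],1))))
pts.append(proj(c,SP+.024*np.cos(th)[:,None]*S[:,0]+.024*np.sin(th)[:,None]*S[:,1]))
c["pixels"]=np.clip(c["pixels"].astype(float)*1.6,0,255).astype(np.uint8)
crop(c,265,185,60,65,9,"pics/ov8.png",np.vstack(pts))
```

```text
(no output)
```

View pics/ov8.png

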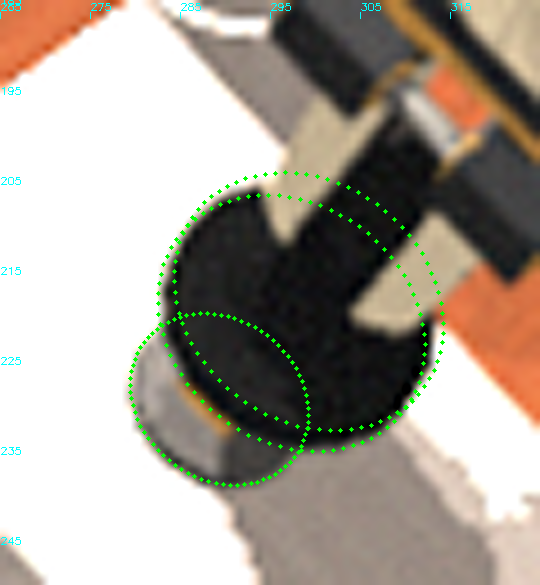

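Emit:
arm_command:
  motion:
    - {"slide":[0.001,-0.002,0.01],"turn":[0,0,0]}
    - {"slide":[0.001,-0.002,0.012],"turn":[0,0,0]}
    - {"slide":[0.001,-0.001,0.012],"turn":[0,0,0]}
    - {"slide":[0,0,0.008],"turn":[0,0,0]}
    - {"slide":[0,0,0.004],"turn":[0,0,0]}
  grip_force: 30

```text
t: 14.4
tool_pos: [0.468, 0.0774, 0.3185]
orientation: [2.983, -0.199, 0.794]
force: [-0.4, -0.2, -0.9]
opening: 0.0197
```

```bash
python3 -c "
from plan import *
rep()"
```

```text
seat xyz mm [ 0.3  0.7 26.6] ang 1.48 axis [-0.0021 -0.001 ] F [-0.8 -0.2 -0.6] M [0.   0.26 0.04] 0.0197 q [ 0.11 -0.41  2.19 -0.17  0.87  0.32]
```

Emit:
arm_command:
  motion:
    - {"slide":[0,0,0.004],"turn":[0,0,0]}
    - {"slide":[0,0,0.004],"turn":[0,0,0]}
    - {"slide":[0,0,0.004],"turn":[0,0,0]}
    - {"slide":[0,0,0.004],"turn":[0,0,0]}
    - {"slide":[0,0,0.002],"turn":[0,0,0]}

```text
t: 14.82
tool_pos: [0.4715, 0.0768, 0.3128]
orientation: [2.983, -0.199, 0.795]
force: [-0.3, 0.9, 0.4]
opening: 0.02
```

```bash
python3 -c "
from plan import *
rep()"
```

```text
seat xyz mm [ 0.4  0.7 19.8] ang 1.47 axis [-0.0015 -0.0008] F [-0.2  0.8  0.6] M [-0.03  0.36  0.04] 0.02 q [ 0.11 -0.39  2.18 -0.18  0.85  0.32]
```

Emit:
arm_command:
  motion:
    - {"slide":[0,0,0.003],"turn":[0,0,0]}
    - {"slide":[0,0,0.003],"turn":[0,0,0]}
    - {"slide":[0,0,0.003],"turn":[0,0,0]}
    - {"slide":[0,0,0.003],"turn":[0,0,0]}
    - {"slide":[0,0,0],"turn":[0,0,0]}

```text
t: 15.23
tool_pos: [0.4738, 0.0764, 0.3086]
orientation: [2.983, -0.199, 0.795]
force: [0.3, 0.5, -0.7]
opening: 0.0198
```

```bash
python3 -c "
from plan import *
rep()"
```

```text
seat xyz mm [ 0.4  0.7 15. ] ang 1.47 axis [-0.0016 -0.0008] F [-0.2  0.5 -0.8] M [-0.03  0.41 -0.05] 0.0198 q [ 0.11 -0.38  2.18 -0.18  0.84  0.32]
```

Emit:
arm_command:
  motion:
    - {"slide":[0,0,0.003],"turn":[0,0,0]}
    - {"slide":[0,0,0.003],"turn":[0,0,0]}
    - {"slide":[0,0,0.003],"turn":[0,0,0]}
    - {"slide":[0,0,0.003],"turn":[0,0,0]}
    - {"slide":[0,0,0],"turn":[0,0,0]}

```text
t: 15.65
tool_pos: [0.4762, 0.0761, 0.3044]
orientation: [2.983, -0.199, 0.795]
force: [-0.2, -0.9, -2.1]
opening: 0.0199
```

```bash
python3 -c "
from plan import *
rep()"
```

```text
seat xyz mm [ 0.4  0.7 10.1] ang 1.47 axis [-0.0015 -0.0008] F [-1.1 -0.9 -1.8] M [0.04 0.48 0.02] 0.0199 q [ 0.1  -0.37  2.18 -0.18  0.83  0.32]
```

Emit:
arm_command:
  motion:
    - {"slide":[0,0,0.003],"turn":[0,0,0]}
    - {"slide":[0,0,0.003],"turn":[0,0,0]}
    - {"slide":[0,0,0.003],"turn":[0,0,0]}
    - {"slide":[0,0,0],"turn":[0,0,0]}
    - {"slide":[0,0,0],"turn":[0,0,0]}

```text
t: 16.07
tool_pos: [0.478, 0.0758, 0.3014]
orientation: [2.983, -0.199, 0.795]
force: [-0.8, 0.4, -1.5]
opening: 0.02
```

```bash
python3 -c "
from plan import *
rep()"
```

```text
seat xyz mm [0.4 0.7 6.7] ang 1.47 axis [-0.0015 -0.0008] F [-1.5  0.3 -0.9] M [0.04 0.52 0.02] 0.02 q [ 0.1  -0.36  2.18 -0.18  0.82  0.32]
```

Emit:
arm_command:
  motion:
    - {"slide":[0,0,0.003],"turn":[0,0,0]}
    - {"slide":[0,0,0.003],"turn":[0,0,0]}
    - {"slide":[0,0,0.003],"turn":[0,0,0]}
    - {"slide":[0,0,0],"turn":[0,0,0]}
    - {"slide":[0,0,0],"turn":[0,0,0]}

```text
t: 16.48
tool_pos: [0.4797, 0.0755, 0.2985]
orientation: [2.983, -0.199, 0.795]
force: [-5.3, -0.2, 1.0]
opening: 0.0197
```

```bash
python3 -c "
from plan import *
rep()"
```

```text
seat xyz mm [0.5 0.7 3.3] ang 1.47 axis [-0.0016 -0.0008] F [-4.1 -1.   3.5] M [-0.09  0.97  0.03] 0.0197 q [ 0.1  -0.35  2.18 -0.18  0.81  0.32]
```

Emit:
arm_command:
  motion:
    - {"slide":[0,0,0.002],"turn":[0,0,0]}
    - {"slide":[0,0,0.002],"turn":[0,0,0]}
    - {"slide":[0,0,0],"turn":[0,0,0]}
    - {"slide":[0,0,0],"turn":[0,0,0]}
    - {"slide":[0,0,0],"turn":[0,0,0]}

```text
t: 16.9
tool_pos: [0.48, 0.0756, 0.2985]
orientation: [2.983, -0.199, 0.793]
force: [-31.6, 0.6, 22.1]
opening: 0.0195
```

Run:
```python
from plan import *
p,Rc,s=rep()
c=snap("side","9")
o=p+Rc.apply([0,0,.2232]);th=np.linspace(0,2*np.pi,80)
pts=[proj(c,o+Rc.apply(np.stack([.035*np.cos(th),.035*np.sin(th),0*th-z],1))) for z in(0,.012)]
c["pixels"]=np.clip(c["pixels"].astype(float)*2,0,255).astype(np.uint8)
crop(c,255,185,80,75,8,"pics/ov9.png",np.vstack(pts))
```

```text
seat xyz mm [0.8 0.9 3.1] ang 1.47 axis [-0.0027 -0.0012] F [-16.   -4.4  34.8] M [-0.76  3.1   0.02] 0.0195 q [ 0.1  -0.35  2.18 -0.18  0.82  0.32]
```

View pics/ov9.png

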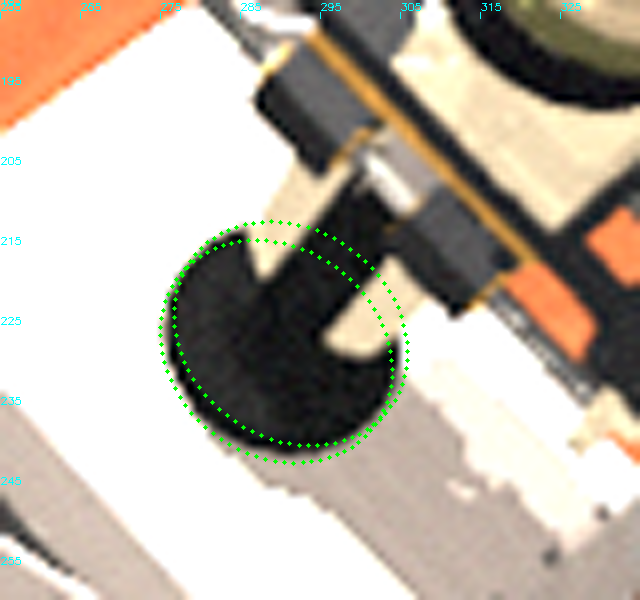

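Emit:
arm_command:
  motion:
    - {"slide":[-0.002,0,-0.003],"turn":[0,0,0]}
    - {"slide":[-0.001,0,0],"turn":[0,0,0]}
    - {"slide":[0,0,0],"turn":[0,0,0]}
    - {"slide":[0,0,0],"turn":[0,0,0]}
    - {"slide":[0,0,0],"turn":[0,0,0]}

```text
t: 17.37
tool_pos: [0.4792, 0.0757, 0.2981]
orientation: [2.982, -0.199, 0.797]
force: [-5.6, 2.0, 4.4]
opening: 0.0201
```

```bash
python3 -c "
from plan import *
rep()"
```

```text
seat xyz mm [-0.1  0.8  3.1] ang 1.46 axis [-0.0002 -0.0004] F [-2.9  1.1  6.7] M [-0.04  0.6  -0.02] 0.0201 q [ 0.1  -0.35  2.18 -0.18  0.81  0.33]
```

Light axial contact. A slow turn should show whether the square is engaged or still riding on top.

Emit:
arm_command:
  motion:
    - {"slide":[0,0,0],"turn":[0,0,0.06]}
    - {"slide":[0,0,0],"turn":[0,0,0.06]}
    - {"slide":[0,0,0],"turn":[0,0,0.06]}
    - {"slide":[0,0,0],"turn":[0,0,0.04]}
    - {"slide":[0,0,0],"turn":[0,0,0]}

```text
t: 17.78
tool_pos: [0.4791, 0.0755, 0.298]
orientation: [2.993, -0.368, 0.806]
force: [-7.8, 0.2, 6.5]
opening: 0.0197
```

```bash
python3 -c "
from plan import *
rep()"
```

```text
seat xyz mm [-0.2  0.6  3.2] ang -4.9 axis [-0.0007 -0.001 ] F [-3.4 -1.   9.5] M [-0.29  0.77  0.13] 0.0197 q [ 0.1  -0.35  2.18 -0.18  0.81  0.44]
```

Emit:
arm_command:
  motion:
    - {"slide":[0,0,0],"turn":[0,0,0.04]}
    - {"slide":[0,0,0],"turn":[0,0,0.04]}
    - {"slide":[0,0,0],"turn":[0,0,0.04]}
    - {"slide":[0,0,0],"turn":[0,0,0]}
    - {"slide":[0,0,0],"turn":[0,0,0]}

```text
t: 18.2
tool_pos: [0.4789, 0.0754, 0.2979]
orientation: [2.995, -0.458, 0.81]
force: [-11.2, -1.8, 8.2]
opening: 0.0196
```

```bash
python3 -c "
from plan import *
rep()"
```

```text
seat xyz mm [-0.4  0.5  3.2] ang -8.26 axis [-0.0014 -0.0015] F [-5.3 -3.5 12.5] M [-0.53  1.01  0.17] 0.0196 q [ 0.1  -0.35  2.18 -0.18  0.81  0.5 ]
```

Emit:
arm_command:
  motion:
    - {"slide":[0,0,0],"turn":[0,0,0.04]}
    - {"slide":[0,0,0],"turn":[0,0,0.03]}
    - {"slide":[0,0,0],"turn":[0,0,0.03]}
    - {"slide":[0,0,0],"turn":[0,0,0]}
    - {"slide":[0,0,0],"turn":[0,0,0]}

```text
t: 18.62
tool_pos: [0.4789, 0.0754, 0.2979]
orientation: [-2.981, 0.531, -0.809]
force: [-10.6, -0.9, 9.7]
opening: 0.0199
```

```bash
python3 -c "
from plan import *
rep()"
```

```text
seat xyz mm [-0.5  0.4  3.2] ang -11.1 axis [-0.0016 -0.0017] F [-4.1 -2.6 13.6] M [-0.6   1.17  0.51] 0.0199 q [ 0.1  -0.35  2.18 -0.18  0.81  0.55]
```

Torque jumped to 0.5 N·m at −11°, with only friction before that. The square is engaged, with about ±9° of play as the sizes predict. Turning back to centre and releasing.

Emit:
arm_command:
  motion:
    - {"slide":[0,0,0],"turn":[0,0,-0.07]}
    - {"slide":[0,0,0],"turn":[0,0,-0.09]}
    - {"slide":[0,0,0],"turn":[0,0,-0.09]}
    - {"slide":[0,0,0],"turn":[0,0,-0.09]}
    - {"slide":[0,0,0],"turn":[0,0,-0.02]}

```text
t: 19.03
tool_pos: [0.4793, 0.0756, 0.2981]
orientation: [2.987, -0.256, 0.801]
force: [-4.8, 0.3, 5.3]
opening: 0.0196
```

```bash
python3 -c "
from plan import *
rep()"
```

```text
seat xyz mm [-0.1  0.7  3.1] ang -0.7 axis [-0.0001 -0.0006] F [-1.4 -0.5  7. ] M [-0.1   0.44 -0.05] 0.0196 q [ 0.1  -0.35  2.18 -0.18  0.81  0.36]
```

Emit:
arm_command:
  motion:
    - {"slide":[0,0,0],"turn":[0,0,0]}
    - {"slide":[0,0,0],"turn":[0,0,0]}
    - {"slide":[0,0,0],"turn":[0,0,0]}
    - {"slide":[0,0,0],"turn":[0,0,0]}
    - {"slide":[0,0,0],"turn":[0,0,0]}
  gripper: 60

```text
t: 19.45
tool_pos: [0.4789, 0.0756, 0.2973]
orientation: [2.988, -0.26, 0.799]
force: [0.4, 0.5, 0.6]
opening: 0.0486
```

Emit:
arm_command:
  motion:
    - {"slide":[0,0,0],"turn":[0,0,0]}
    - {"slide":[0,0,-0.03],"turn":[0,0,0]}
    - {"slide":[0,0,-0.06],"turn":[0,0,0]}
    - {"slide":[0,0,-0.1],"turn":[0,0,0]}
    - {"slide":[0,0,-0.1],"turn":[0,0,0]}

```text
t: 19.87
tool_pos: [0.4206, 0.0847, 0.3975]
orientation: [2.988, -0.26, 0.794]
force: [1.3, 1.1, 0.5]
opening: 0.0561
```

Run:
```python
from plan import *
rep()
c=snap("side","10");crop(c,130,140,220,200,3,"pics/side10.png")
```

```text
seat xyz mm [ -1.7   0.4 118.9] ang -0.83 axis [-0.0048 -0.0018] F [ 1.2  1.3 -0.2] M [-0.03  0.11  0.01] 0.0561 q [ 0.15 -0.63  2.18 -0.17  1.09  0.36]
```

View pics/side10.png

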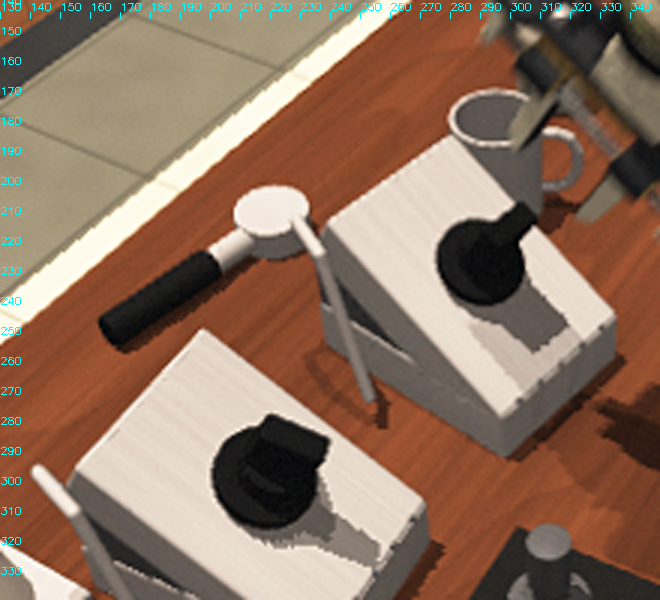

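Both knobs appear on their bosses, the new one at about (292,226) and the other at (220,298). I'll clear the view for both cameras to check its height.

Emit:
arm_command:
  motion:
    - {"slide":[0,0.06,-0.03],"turn":[0,0,0]}
    - {"slide":[0,0.1,0],"turn":[0,0,0]}
    - {"slide":[0,0.1,0],"turn":[0,0,0]}
    - {"slide":[0,0.1,0],"turn":[0,0,0]}
    - {"slide":[0,0.06,0],"turn":[0,0,0]}

```text
t: 20.33
tool_pos: [0.3863, -0.0821, 0.4078]
orientation: [2.985, -0.26, 0.802]
force: [0.6, 0.1, 0.4]
opening: 0.056
```

Run:
```python
from plan import *
th=np.linspace(0,2*np.pi,60)
for n,x,y,w,h in(("side",260,190,70,70),("top",275,165,70,85)):
    c=snap(n,"11");cv2.imwrite(f"pics/{n}11.png",c["pixels"])
    for hh in(0,.012):
        m=(c["pixels"].max(2)<70).astype(np.uint8)
    d=dict(c);d["pixels"]=np.clip(c["pixels"].astype(float)*1.8,0,255).astype(np.uint8)
    pts=np.vstack([proj(c,SP+S[:,2]*z+.035*np.cos(th)[:,None]*S[:,0]+.035*np.sin(th)[:,None]*S[:,1]) for z in(0,.012)]+[proj(c,SP+S@[a,b,.072]) for a in(-.01,.01) for b in (-.022,.022)])
    crop(d,x,y,w,h,7,f"pics/ov11{n}.png",pts)
a=cv2.imread("pics/ov11side.png");b=cv2.imread("pics/ov11top.png");H=max(a.shape[0],b.shape[0])
im=np.zeros((H,a.shape[1]+b.shape[1],3),np.uint8);im[:a.shape[0],:a.shape[1]]=a;im[:b.shape[0],a.shape[1]:]=b
cv2.imwrite("pics/ov11.png",cv2.resize(im,None,fx=.8,fy=.8))
```

```text
(no output)
```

View pics/ov11.png

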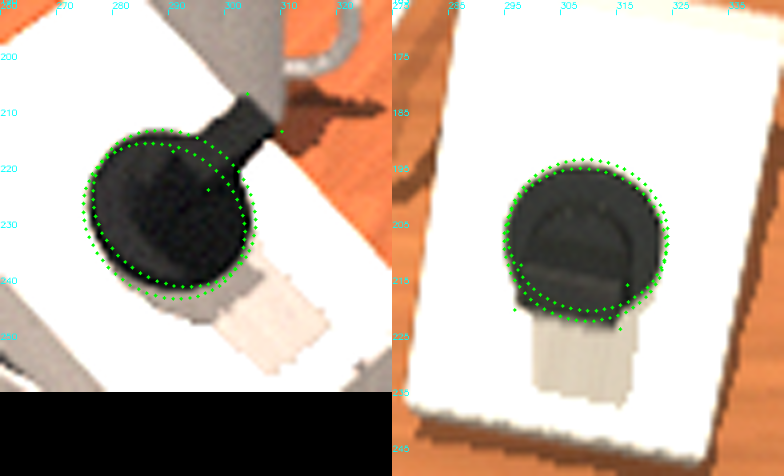

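View pics/top11.png

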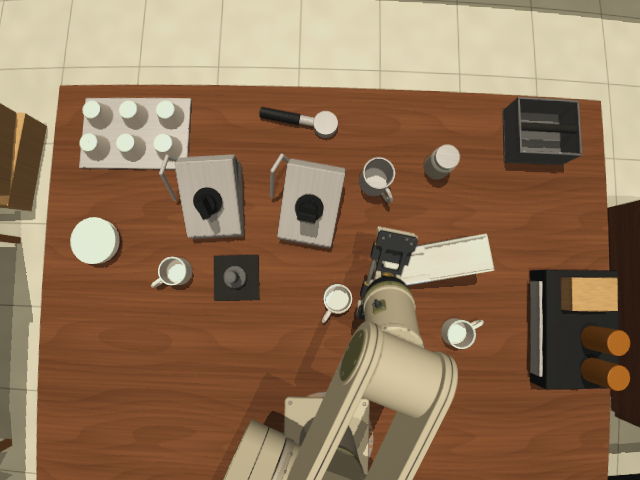

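View pics/side11.png

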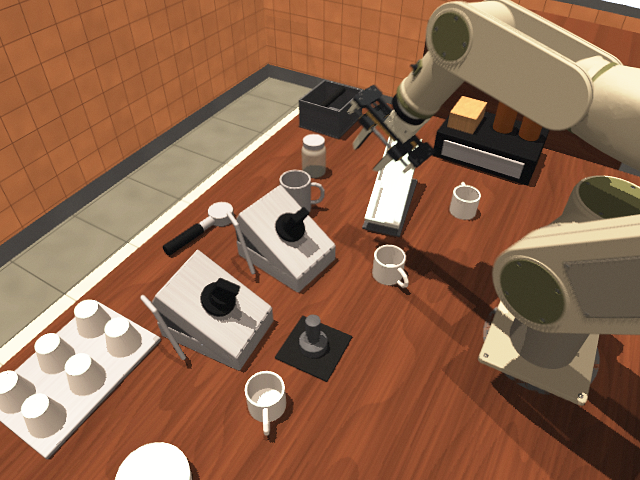

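The overlay fits the home position to about 1 px. As a reference I'll draw the same overlay on the other, already fitted knob.

```bash
cat > f2.py <<'E'
from fit import *
t=load("top","11");s=load("side","11")
crop(t,155,140,100,110,5,"pics/t_oc.png");crop(s,135,240,150,130,5,"pics/s_oc.png")
E
python3 f2.py
```

```text
(no output)
```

View pics/t_oc.png

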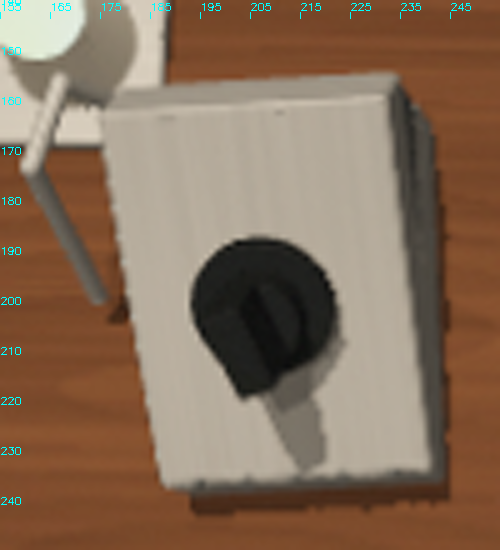

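View pics/s_oc.png

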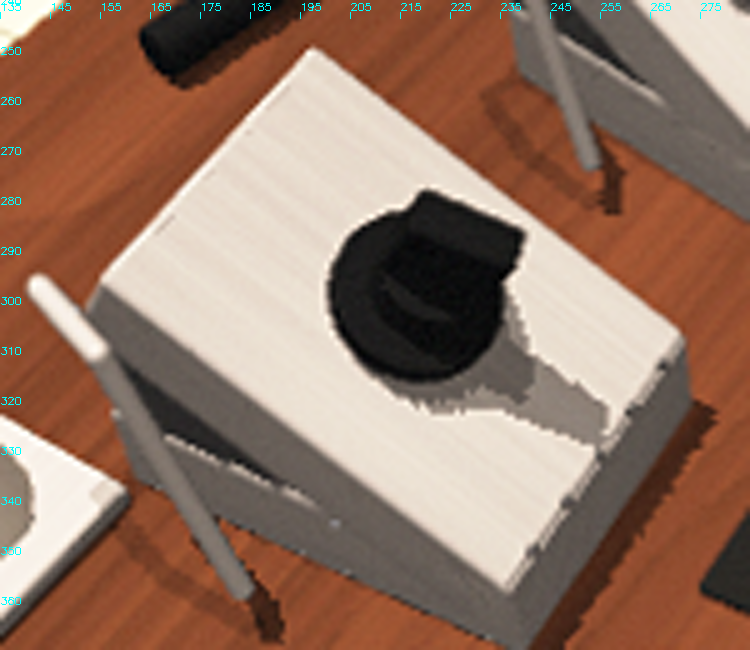

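```bash
cat > f2.py <<'E'
from fit import *
t=load("top","11");s=load("side","11")
P=[(-.085,.07,.05),(-.085,-.07,.05),(.085,.07,.148),(.085,-.07,.148)]
L=[(t,P,[(188,237.4),(241.2,234.4),(175.6,162),(232.6,159)]),(s,P,[(236.8,358),(271.6,306.6),(155.8,296),(197.6,249.6)])]
O=fit(lambda v:pose(v[0],v[1],v[2],0,0),L,[.6,.25,.1])
K=np.load("poses.npz")["K"]
th=np.linspace(0,2*np.pi,60);out=[]
tl=R.from_euler('y',-30,degrees=True).as_matrix()
for M,cs in((K,((t,283,190),(s,262,195))),(O,((t,180,180),(s,195,270)))):
    S=M[:3,:3]@tl;SP=M[:3,:3]@[-.0015,0,.1025]+M[:3,3]
    for c,x,y in cs:
        d=dict(c);d["pixels"]=np.clip(c["pixels"].astype(float)*1.5,0,255).astype(np.uint8)
        crop(d,x,y,55,50,7,"pics/tmp.png",np.vstack([proj(c,SP+S[:,2]*z+.035*np.cos(th)[:,None]*S[:,0]+.035*np.sin(th)[:,None]*S[:,1]) for z in(0,.012)]));out.append(cv2.imread("pics/tmp.png"))
cv2.imwrite("pics/cmp.png",cv2.resize(np.vstack([np.hstack(out[:2]),np.hstack(out[2:])]),None,fx=.8,fy=.8))
E
python3 f2.py
```

```text
[0.60354299 0.30503587 0.07788721] [[-1.3, -0.0], [0.1, -0.0], [-2.0, 0.4], [-0.4, -0.1], [0.2, -0.1], [1.2, -0.6], [-1.1, -0.8], [0.5, -1.6]]
```

View pics/cmp.png

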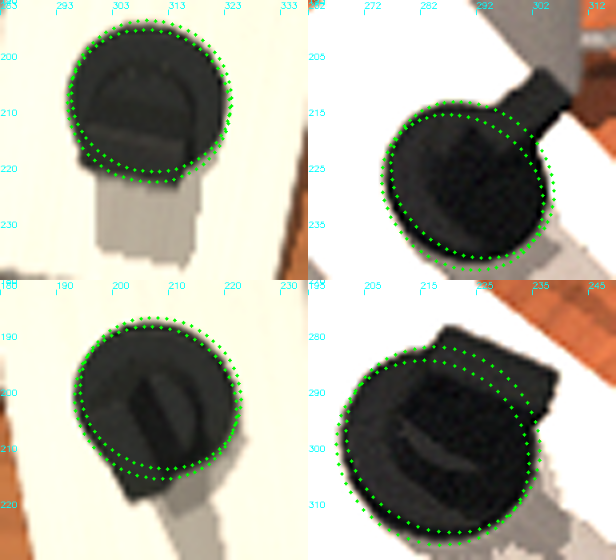

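The new knob and the other fitted knob sit the same way on their consoles, with matching residuals, so it is home. Handing in.

```bash
python3 -c "
from plant import robot
s=robot.read_state();print(s['t'],s['force'])
print(robot.close_job())"
```

```text
20.4333 [ 0.11193361  0.18022297 -0.44738377]
the job is handed in; nothing more can be done
None
```

I stood the tamper upright on the rubber mat first. Then I slid the knob up the chute to about x = +39 mm, lifted it out square to the floor, and fitted it on the bare brass stem. I let go and handed the job in at 20.4 s.

- **Seating:** the images showed the stem's square nearly in line with the seat, so the knob went on without a turning search. It met no axial resistance down to a hard stop (35 N), which read about 3 mm above my estimate of the seat. That is well below the 11–14 mm where an unmatched knob would stop.
- **Turn test:** turning the knob afterwards met only friction until the torque jumped to 0.5 N·m at −11°. That fits the play expected from an engaged square.
- **Final pictures:** the new knob sits on its console as the other knob does on its own, to within about 1 px. The tamper is upright near the middle of the mat, and by eye the cups, jug and jar are where they were. The gripper was clear of everything.
- **Disagreements:** no check failed. The 3 mm height offset and the residuals of up to 2 px in my console fits are of the size I would expect from the calibration and my boss-height estimate.

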